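Rehang the slotted turner and fold the empty peg away

TASK

The slotted turner is to hang at the other end of the utensil rack: flip the folded right-hand peg all the way down, take the turner off the left-hand peg and hang it by its ring on the right-hand one, then flip the emptied left-hand peg fully up so that it is flat again and nothing sticks out there. The rack only stands loose on the worktop, so be gentle: do not shove or tip it, do not drop the turner, and leave the things standing on the rack and around it where they are.

Things in the scene. Friction and masses are not known exactly. Their poses are not given: they have to be found in the camera images.
- rack: Light wood utensil rack, 3.2 kg, loose. Origin on the worktop under its rails; x to its back, y to its left, z up. Base board x -80 to 85, y +-210, top z 20 mm; uprights y +-188, to z 420; cross rails 16 thick centred on x 0: foot z 48 to 72, hook rail z 235 to 300, top rail z 375 to 420; open between. Peg hinges at x -26, y +-105, z 272. A push of about 8 N at peg height starts to tip it.
- hook_left (a joint): Angle of the left-hand peg, rad: 0 = folded, rod straight up, flat before the opening between hook rail and top rail; 1.13 = flipped down to its stop, knob towards the robot, rod rising 25 degrees above level. The hinge is stiff (about 0.08 Nm all the way, 1.5 N at the knob) and stays where it is left; both ends are hard stops. Starts down, carrying the turner.
- hook_right (a joint): Right-hand peg (y = -105 mm), same as the left-hand one. Starts folded up, not always fully (0 to 0.25).
- hook_left_knob (a point): centre of the barrel knob (18 x 13 mm) at the end of the left-hand peg; pinched on its flat ends it can be led round the hinge, but a hard pinch makes it turn stiffly between the fingers
- hook_right_knob (a point): centre of the barrel knob (18 x 13 mm) at the end of the right-hand peg
- hook_left_hinge (a point): middle of the left-hand peg's hinge pin (rack y +105 mm); axes as the rack's, pin along y. Peg: steel rod 10 mm thick from the pin to a barrel knob (cross-cylinder along y, 13 mm thick, 18 mm long, flat ends), its centre 52 mm from the pin; a collar 18 mm wide sits on the rod 17 to 21 mm from the pin
- hook_right_hinge (a point): middle of the right-hand peg's hinge pin (rack y -105 mm); axes and peg as at the left
- hook_right_seat (a point): point on the right-hand peg's rod axis 23 mm from the pin, just outside the collar, where a ring hangs; z points along the rod to the knob, y as the rack's y
- turner: Slotted turner, about 140 g, flat, hanging by its ring. Origin: centre of the ring; z from blade up through the ring, x normal to ring and blade, y across. Dark wood handle 20 mm wide (y), 12 thick (x), 23 to 143 mm below the ring centre; neck 12 wide; slotted steel blade 66 wide, 165 to 229 mm below.
- turner_ring (a point): centre of the turner's hanging ring (4.4 mm wire, 30 mm clear opening); axes as the turner's. Hung on a peg that is down, it lies about 9 mm below the rod's axis and 25 mm in front of the hinge pin
- turner_grip (a point): middle of the turner's handle, 83.5 mm below the ring centre
- spice_jar_1: spice jar, clear glass with a dark cap, 41 x 41 x 105 mm, standing on the middle of the rack's base
- shaker: salt shaker, 44 x 44 x 90 mm, standing on the back of the rack's base
- mug: plain mug with a handle, 80 x 110 x 89 mm, at the front of the worktop, a bystander
- pepper: green bell pepper, 68 x 67 x 74 mm, on the worktop to the left, a bystander
- keys: bunch of keys lying on the worktop in front of the rack, 104 x 115 x 8 mm, a bystander
- pencil: pencil lying on the worktop in front of the rack, 7 x 156 x 7 mm, a bystander

How it is judged:
By the outcome, as a careful person would: the job done as asked, in the order asked, and still so for the second after the job is handed in, with the robot touching nothing.
It also fails if it takes over 67 s, if anything falls off the work surface, if the arm or the gripper's body presses on something with over 40 N, if the wrist force passes 120 N, or if a joint passes its speed limit or range.

ROBOT

A 6-joint arm with a two-finger parallel gripper is mounted at the origin on a cart in front of the work surface, level with it; the furniture and walls round the work are solid. World frame = base frame: x ahead of the robot, y to its left, z up, the work surface at z = 0. Lengths are in m, angles in rad, forces in N, time in s.
With the tool pointing down it reaches from about 0.35 to 0.975 m from the base axis. Payload 4.9 kg.
Tool frame: the origin (TCP) lies midway between the tips of the shut fingers; the grasp point (between the pads) lies 19 mm behind it; z points along the fingers, y is the line along which they close (so a half turn about z gives the same grasp; the last joint's range is limited). The gripper opens to 85 mm and grips with 20 to 120 N. Pads are 22 mm wide; open, the fingers measure 114 mm over their backs; the gripper's body (76 mm by 85 mm) begins 54 mm behind the grasp point. The pads swing forward as they close: fully open they stand 13 mm farther back than shut.
Start: joints at [1.216, 0.053, 1.613, -0, 1.476, -0.119], TCP at [0.146, 0.608, 0.231] pointing down, gripper open.
Joint ranges: [-3.01, 3.01], [-1.01, 2.22], [0.06, 2.58], [-1.02, 4.17], [0.09, 2.62], [-3.14, 3.14]. Speed limits (rad/s): [2.57, 2.57, 3.14, 3.14, 3.14, 3.14].

INTERFACE

Orientations are given as a unit quaternion [w, x, y, z].
In Python, from plant import manip gives the robot as it stands.
- The arm moves only by the shell command python3 shift.py 'ROWS'. ROWS is a JSON list that holds a single list of rows (three levels of brackets), with 1 to 5 rows, each of 7 numbers: the opening from 0.0 (shut) to 1.0 (fully open), then dx, dy, dz in shares of the most that a row can go, 1 being 62.5 mm, then a rotation vector rx, ry, rz in units of 0.05 rad; each row shifts and turns the commanded pose from where the row before left it, along the tool's axes as they then stand; what a row does not reach is not made up. A row lasts 1/8 s, in which the tool goes at most 0.0625 m and 0.188 rad, less where a joint would pass 70% of its speed; a pose out of reach is approached as far as the arm can. The fingers move at their own pace and stop on an object; the grip force is fixed at half the most. Time passes only in rows, so rows that do not move let the fingers close. It prints the time, the measured TCP pose, the force, the opening and the grip force at its end. Input that does not fit is refused with a message, and nothing moves.
- manip.state(): the state, without advancing time (a new reading comes with each control period).
- manip.grab_frame(name): name is "side" or "top" or "wrist"; returns the picture (384x512x3 uint8, red, green, blue); there is no depth.
- manip.camera_params(name): a dict with "intrinsics" (3x3 intrinsics, pixels), "xyz" and "orientation" of the camera in the world. Camera axes: x right, y down, z forward; pixel columns grow to the right and rows downward; lengths in m; the calibration is good to about 2 mm. The wrist camera is an equidistant fisheye: a pixel r from the principal point sees the ray r / f radians off the axis. A picture is of the moment at which its call begins: read the wrist's pose just before it. camera_params takes no time and is no camera call; for the wrist camera it gives the pose at the moment of the call.
- manip.job_done(): hands the job in; it is judged then, once.
The state is a dict: "time": time; "joint_pos": joint angles; "joint_vel": joint speeds; "joint_efforts": joint torques, N m; "tool_pos": TCP position; "tool_rot": TCP orientation; "contact_force": force on the tool from outside, world axes, zero at the start; "ft_torque": the same for the moment, N m; "gripper_width": opening from 0.0 (shut) to 1.0 (fully open); "grasp_force": force on a finger pad.
Only numpy, scipy, OpenCV 4.12 (cv2) and the standard library are available. Lean on these libraries where they do the work, as an engineer would, in place of code of your own. Each camera call takes 0.05 s, during which the arm holds its last target. There are 200 camera calls.

## Working session

There is one attempt and no reset: what is moved stays moved. The work goes in short steps, Python scripts to look and compute and a shell command to move; the robot and the scene stay as the last step left them, time stands still between calls to the robot, and variables do not carry over. Pictures are saved under pics/ and viewed, at most 10 in all, crops included, and the job is handed in when it is done.

```bash
ls; mkdir -p pics; python3 - <<'E'
from plant import manip
import cv2
for n in("side","top","wrist"):
    im=manip.grab_frame(n); cv2.imwrite(f"pics/{n}0.png",im[:,:,::-1]); p=manip.camera_params(n); print(n,p)
s=manip.state();print(s)
a=cv2.imread("pics/side0.png");b=cv2.imread("pics/top0.png")
E
```

```text
pics
plant.py
shift.py
side {'intrinsics': array([[472.29563419,   0.        , 248.64785149],
       [  0.        , 472.29563419, 193.19386223],
       [  0.        ,   0.        ,   1.        ]]), 'xyz': array([-0.24497088, -0.4351237 ,  1.15494413]), 'orientation': array([-0.34058344,  0.82756004, -0.41142183,  0.17285654])}
top {'intrinsics': array([[381.06321284,   0.        , 256.34827755],
       [  0.        , 381.06321284, 193.77893006],
       [  0.        ,   0.        ,   1.        ]]), 'xyz': array([-0.3371861 ,  0.00765176,  1.27525251]), 'orientation': array([-0.24338119,  0.70595247, -0.62908302,  0.21598902])}
wrist {'intrinsics': array([[297.31863964,   0.        , 255.93594935],
       [  0.        , 297.31863964, 190.1384304 ],
       [  0.        ,   0.        ,   1.        ]]), 'xyz': array([0.0680418 , 0.62555899, 0.37260351]), 'orientation': array([0.12346545, 0.77540553, 0.61182387, 0.09578152])}
{'time': 0.15, 'joint_pos': array([ 1.21600590e+00,  5.32004678e-02,  1.61397657e+00,  2.79194437e-05,
        1.47598868e+00, -1.18988011e-01]), 'joint_vel': array([ 0.00087972, -0.00142881, -0.0030241 , -0.0014201 , -0.003191  ,
        0.00138503]), 'joint_efforts': array([ 2.07218054e-04, -3.94241631e+01, -3.70719481e+01, -1.15368616e-04,
        4.62944736e-03,  2.23022091e-06]), 'tool_pos': array([0.14583092, 0.6072538 , 0.23034959]), 'tool_rot': array([-1.98091137e-04,  1.17629535e-01,  9.93057236e-01, -7.61305210e-04]), 'contact_force': array([-0.38946729,  0.48245054, -0.03178877]), 'ft_torque': array([-0.00480424,  0.02556092,  0.02880719]), 'grasp_force': 0.0, 'gripper_width': 0.9963705005467683}
```

View pics/side0.png

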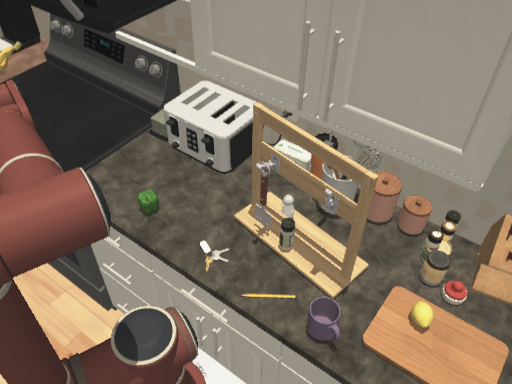

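View pics/top0.png

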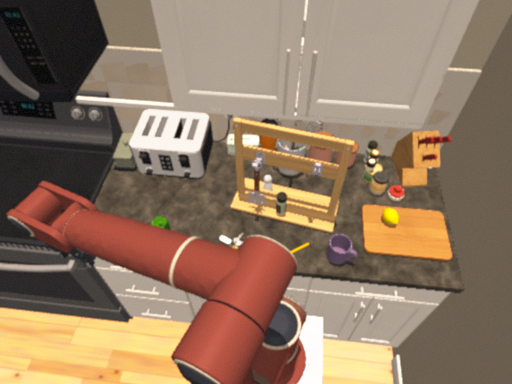

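The side view shows the rack, with its top rail from (258,108) to (370,180), the left peg near (265,165) carrying the turner, and the right peg near (330,195). The top view shows the same pegs near (257,162) and (317,168). I'll zoom in on both.

```bash
python3 - <<'E'
import cv2,numpy as np
a=cv2.imread("pics/side0.png")[95:295,230:380];b=cv2.imread("pics/top0.png")[112:237,225:360]
A=cv2.resize(a,None,fx=3,fy=3,interpolation=2);B=cv2.resize(b,None,fx=2.5,fy=2.5,interpolation=2)
c=np.zeros((600,800,3),np.uint8);c[:,:450]=A;c[:B.shape[0],455:455+B.shape[1]]=B
cv2.imwrite("pics/zoom0.png",c)
E
```

```text
(no output)
```

View pics/zoom0.png

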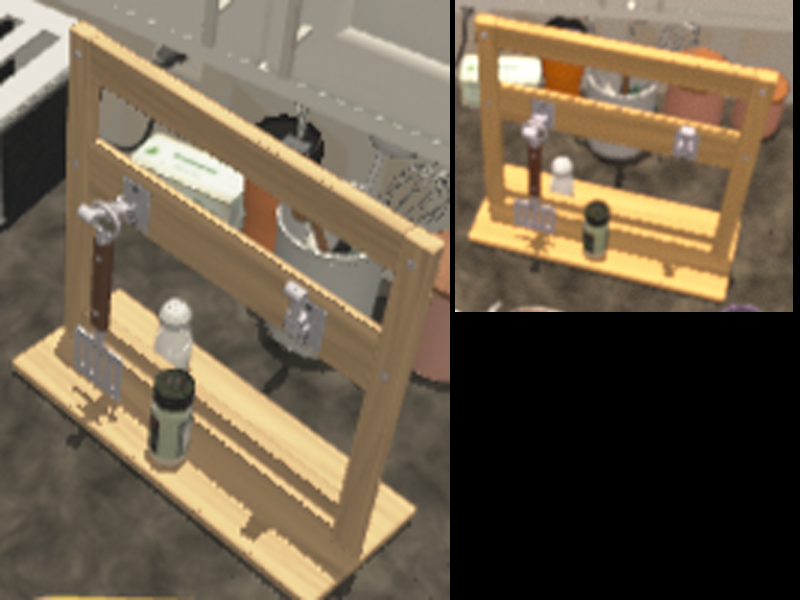

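Zoomed: in the side image the base corners are at about (234,216), (337,295), (368,264) and (269,192). The left peg's knob with the ring is at (264,166), and the right knob is at (329,194). I'll cast these into the scene.

```bash
cat > h.py <<'E'
import numpy as np,cv2
from scipy.spatial.transform import Rotation as R
def q2R(q): return R.from_quat([q[1],q[2],q[3],q[0]]).as_matrix()
def ray(p,uv,fish=False):
    K=p["intrinsics"]; x=(uv[0]-K[0,2])/K[0,0]; y=(uv[1]-K[1,2])/K[1,1]
    if fish:
        r=np.hypot(x,y); d=np.array([x/r*np.sin(r),y/r*np.sin(r),np.cos(r)]) if r>0 else np.array([0,0,1.])
    else: d=np.array([x,y,1.])
    d=q2R(p["orientation"])@d; return np.array(p["xyz"]),d/np.linalg.norm(d)
def proj(p,X,fish=False):
    c=q2R(p["orientation"]).T@(np.array(X)-p["xyz"]); K=p["intrinsics"]
    if fish:
        th=np.arctan2(np.hypot(c[0],c[1]),c[2]); s=th/np.hypot(c[0],c[1])
    else: s=1/c[2]
    return np.array([K[0,0]*c[0]*s+K[0,2],K[1,1]*c[1]*s+K[1,2]])
def onz(r,z): o,d=r; return o+d*(z-o[2])/d[2]
def tri(rs):
    A=sum(np.eye(3)-np.outer(d,d) for o,d in rs); b=sum((np.eye(3)-np.outer(d,d))@o for o,d in rs)
    X=np.linalg.solve(A,b); return X,[np.linalg.norm(np.cross(d,X-o)) for o,d in rs]
E
python3 - <<'E'
from h import *; from plant import manip
np.set_printoptions(precision=4,suppress=True)
S=manip.camera_params("side");T=manip.camera_params("top")
s=lambda u,v:ray(S,(u/3+230,v/3+95)); t=lambda u,v:ray(T,((u-455)/2.5+225,v/2.5+112))
for n,a,b in(("FL",(12,362),(470,235)),("FR",(318,602),(727,293)),("BR",(415,508),(740,237)),("BL",(118,290),(503,168))):
    print(n,onz(s(*a),.02),onz(t(*b),.02),*tri([s(*a),t(*b)]))
for n,a,b in(("topL front",(74,40),(480,23)),("topR front",(432,255),(773,80)),("Lknob",(92,222),(530,132)),("Rknob",(297,293),(685,136)),("Rplate bot",(305,345),(684,157)),("scrR",(383,375),(745,145)),("bladeR",(118,400),(551,231))): print(n,*tri([s(*a),t(*b)]))
E
```

```text
FL [0.5517 0.2162 0.02  ] [0.5615 0.2175 0.02  ] [0.5556 0.2168 0.0215] [np.float64(0.003972408866260775), np.float64(0.003972408866260592)]
FR [ 0.4878 -0.1969  0.02  ] [ 0.4967 -0.1978  0.02  ] [ 0.49   -0.197   0.0233] [np.float64(0.00371428721573671), np.float64(0.003714287215736813)]
BR [ 0.64   -0.2196  0.02  ] [ 0.6077 -0.2197  0.02  ] [ 0.6206 -0.2211  0.0241] [np.float64(0.012767579893406128), np.float64(0.012767579893406078)]
BL [0.7112 0.1887 0.02  ] [0.7093 0.1833 0.02  ] [0.6998 0.1816 0.0325] [np.float64(0.0006804308235431088), np.float64(0.0006804308235431589)]
topL front [0.6277 0.1937 0.41  ] [np.float64(0.0048510228798595), np.float64(0.004851022879859717)]
topR front [ 0.5639 -0.1945  0.4108] [np.float64(0.0036256069832725423), np.float64(0.0036256069832723975)]
Lknob [0.5562 0.1177 0.2802] [np.float64(0.004676034585581895), np.float64(0.004676034585582004)]
Rknob [ 0.5491 -0.0954  0.3152] [np.float64(0.0011619310489325945), np.float64(0.0011619310489324223)]
Rplate bot [ 0.5731 -0.1024  0.2397] [np.float64(0.002338986683313495), np.float64(0.0023389866833136777)]
scrR [ 0.5629 -0.1822  0.2747] [np.float64(0.010712228297061775), np.float64(0.010712228297061909)]
bladeR [0.5665 0.0857 0.0396] [np.float64(0.0030104086694682534), np.float64(0.003010408669468292)]
```

Units first: shifts go in shares of 62.5 mm and turns go in units of 0.05 rad. So -0.0443 m is -0.7088, -0.0324 m is -0.5184.

```bash
cat > st.py <<'E'
from h import *; from plant import manip
np.set_printoptions(precision=3,suppress=True)
s=manip.state();M=q2R(s["tool_rot"])
print("t",s["time"],"J",s["joint_pos"],"tcp",s["tool_pos"],"x",M[:,0],"y",M[:,1],"z",M[:,2],"F",s["contact_force"],"w %.3f g %.1f"%(s["gripper_width"],s["grasp_force"]))
E
python3 shift.py '[[[1, -0.5184, -0.7088, -0.12, 0, 0, 0], [1, -0.5184, -0.7088, -0.12, 0, 0, 0], [1, -0.5184, -0.7088, -0.12, 0, 0, 0], [1, -0.5184, -0.7088, -0.12, 0, 0, 0]]]'; python3 st.py
python3 shift.py '[[[1, -0.5184, -0.7088, -0.12, 0, 0, 0], [1, -0.5184, -0.7088, -0.12, 0, 0, 0], [1, -0.5184, -0.7088, -0.12, 0, 0, 0], [1, -0.5184, -0.7088, -0.12, 0, 0, 0]]]'; python3 st.py
python3 shift.py '[[[1, -0.5184, -0.7088, -0.12, 0, 0, 0], [1, -0.5184, -0.7088, -0.12, 0, 0, 0], [1, -0.5184, -0.7088, -0.12, 0, 0, 0], [1, -0.5184, -0.7088, -0.12, 0, 0, -1.5]]]'; python3 st.py
```

```text
time: 0.65
tool_pos: [0.2308, 0.4034, 0.2611]
tool_rot: [0.0, 0.117, 0.993, -0.0]
contact_force: [0.8, -1.1, -0.1]
gripper_width: 1.001
grasp_force: 0.0
t 0.65 J [ 0.891 -0.362  1.933 -0.     1.57  -0.445] tcp [0.231 0.403 0.261] x [-0.972  0.233 -0.   ] y [ 0.233  0.972 -0.   ] z [-0. -0. -1.] F [ 0.839 -1.099 -0.122] w 1.001 g 0.0
time: 1.15
tool_pos: [0.3154, 0.2009, 0.2914]
tool_rot: [0.0, 0.117, 0.993, 0.0]
contact_force: [1.3, -0.0, -0.2]
gripper_width: 0.997
grasp_force: 0.0
t 1.15 J [ 0.368 -0.629  2.064 -0.     1.707 -0.968] tcp [0.315 0.201 0.291] x [-0.972  0.233 -0.001] y [0.233 0.972 0.   ] z [ 0.001  0.    -1.   ] F [ 1.252 -0.015 -0.245] w 0.997 g 0.0
time: 1.65
tool_pos: [0.4001, -0.0019, 0.3215]
tool_rot: [0.0, 0.08, 0.997, 0.0]
contact_force: [0.9, 0.3, -0.4]
gripper_width: 1.002
grasp_force: 0.0
t 1.65 J [-0.191 -0.554  1.969  0.     1.726 -1.603] tcp [ 0.4   -0.002  0.321] x [-0.987  0.159 -0.001] y [0.159 0.987 0.   ] z [ 0.001  0.    -1.   ] F [ 0.852  0.335 -0.405] w 1.002 g 0.0
```

Scaled: -0.15 rad is -3.

```bash
python3 shift.py '[[[1, 0, 0, 0, 0, -3, 0], [1, 0, 0, 0, 0, -3, 0], [1, 0, 0, 0, 0, 0, 0]]]'; python3 st.py; python3 - <<'E'
from h import *
from plant import manip
s=manip.state();J5=s["joint_pos"];T5=s["tool_pos"]
D=[([1.21600590,5.32004678e-02,1.61397657,0,1.47598868],[.14583,.60725,.23035]),([.891,-.362,1.933,0,1.57],[.2308,.4034,.2611]),([.368,-.629,2.064,0,1.707],[.3154,.2009,.2914]),([-.191,-.554,1.969,0,1.726],[.4001,-.0019,.3215]),(J5[:5],T5)]
A=[];b=[]
for j,T in D:
    q=j[1];p=q+j[2];w=p+j[4]
    c,sn=np.cos(j[0]),np.sin(j[0]); rho=c*T[0]+sn*T[1]; print("lat",-sn*T[0]+c*T[1])
    A+= [[1,0,np.sin(q),np.sin(p),np.cos(p),np.sin(w)],[0,1,np.cos(q),np.cos(p),-np.sin(p),np.cos(w)]]; b+=[rho,T[2]]
x,r,rk,sv=np.linalg.lstsq(np.array(A),np.array(b),rcond=None); print(x,rk,sv,np.array(A)@x-b)
E
```

```text
time: 2.02
tool_pos: [0.3987, 0.0, 0.3208]
tool_rot: [0.149, 0.08, 0.986, -0.012]
contact_force: [-0.1, 0.9, 0.7]
gripper_width: 1.0
grasp_force: 0.0
t 2.025 J [-0.194 -0.802  2.131  0.01   1.513 -1.603] tcp [0.399 0.    0.321] x [-0.943  0.153 -0.296] y [ 0.161  0.987 -0.   ] z [ 0.292 -0.048 -0.955] F [-0.062  0.869  0.694] w 1.000 g 0.0
lat 0.07420730910219925
lat 0.07409787595008635
lat 0.0739843186696716
lat 0.07408985764588798
lat 0.07690701316996468
[-0.0013642   0.23923731  0.4272618   0.61145312  0.09869331  0.27858032] 6 [4.39867502 3.21769739 0.47815452 0.19021405 0.17449254 0.05311098] [-5.51797104e-05 -1.11719246e-04  1.07772438e-04  3.10331161e-04
 -2.23694840e-04 -2.58749982e-04  1.97865342e-04 -1.08729147e-04
 -2.67632288e-05  1.68867214e-04]
```

```bash
cat >> h.py <<'E'
O=np.array([.602,-.003,0]); YAW=-.16
def RW(): return R.from_euler('z',YAW).as_matrix()
def rk2w(X): return O+RW()@np.array(X,float)
def w2rk(X): return RW().T@(np.array(X)-O)
E
python3 - <<'E'
from h import *; from plant import manip
np.set_printoptions(precision=3,suppress=True)
s=manip.state(); P=manip.camera_params("wrist"); im=manip.grab_frame("wrist"); cv2.imwrite("pics/w1.png",im[:,:,::-1])
M=q2R(s["tool_rot"]); C=q2R(P["orientation"]); print("cam in tool",M.T@(P["xyz"]-s["tool_pos"]),M.T@C)
for X in ([-.026,.105,.272],[-.073,.105,.294],[-.026,-.105,.272],[-.026,-.105,.324]): print(X,rk2w(X),proj(P,rk2w(X),True))
E
```

```text
cam in tool [ 0.08  -0.001 -0.142] [[ 0.001 -0.951 -0.309]
 [ 1.     0.001 -0.   ]
 [ 0.001 -0.309  0.951]]
[-0.026, 0.105, 0.272] [0.593 0.105 0.272] [373.782 318.467]
[-0.073, 0.105, 0.294] [0.547 0.112 0.294] [392.42  312.829]
[-0.026, -0.105, 0.272] [ 0.56  -0.103  0.272] [188.336 323.007]
[-0.026, -0.105, 0.324] [ 0.56  -0.103  0.324] [181.905 365.182]
```

View pics/w1.png

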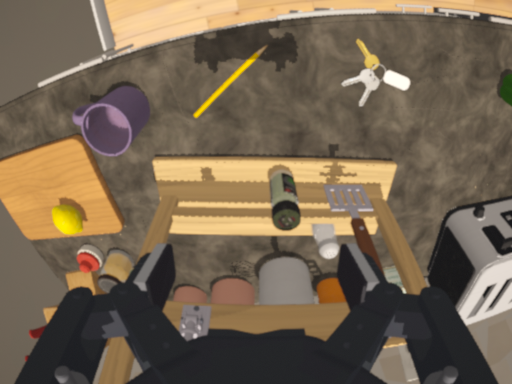

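The wrist view shows the rack upside down: the base's front corners are at (153,158) and (396,162), the right peg's plate is at (195,320), the turner's blade at (350,198), and the handle runs up to the right. I'll refine the rack pose from the base's front edge.

```bash
python3 - <<'E'
from h import *; from plant import manip
np.set_printoptions(precision=4,suppress=True)
P=manip.camera_params("wrist")
im=cv2.imread("pics/w1.png"); hsv=cv2.cvtColor(im,cv2.COLOR_BGR2HSV)
m=((hsv[...,0]>10)&(hsv[...,0]<28)&(hsv[...,1]>60)&(hsv[...,2]>130)).astype(np.uint8)
# first wood row scanning down from row 140, for front top edge (lit) ; print edge structure at a few columns
pts=[]
for u in range(160,395,6):
    v=np.flatnonzero(m[145:185,u]); pts.append((u,145+v[0]) if len(v) else (u,-1))
print(pts)
for v in (162,166,170): 
    r=np.flatnonzero(m[v,130:420])+130; print(v,r.min(),r.max())
L=onz(ray(P,(396,162),True),.02);Rr=onz(ray(P,(153,158),True),.02); print(L,Rr,np.linalg.norm(L-Rr),np.arctan2(-(L-Rr)[0],(L-Rr)[1]))
for z in (0.,.02):
  Q=np.array([onz(ray(P,(u,v-.5),True),z) for u,v in pts if v>0]); f=np.polyfit(Q[:,1],Q[:,0],1); print(z,f,np.abs(np.polyval(f,Q[:,1])-Q[:,0]).max())
cv2.imwrite("pics/w1z.png",cv2.resize(im[140:240,140:410],None,fx=2.9,fy=2.9,interpolation=2))
E
```

```text
[(160, np.int64(157)), (166, np.int64(157)), (172, np.int64(158)), (178, np.int64(158)), (184, np.int64(145)), (190, np.int64(157)), (196, np.int64(157)), (202, np.int64(157)), (208, np.int64(157)), (214, np.int64(157)), (220, np.int64(157)), (226, np.int64(157)), (232, np.int64(157)), (238, np.int64(157)), (244, np.int64(158)), (250, np.int64(158)), (256, np.int64(158)), (262, np.int64(158)), (268, np.int64(158)), (274, np.int64(158)), (280, np.int64(158)), (286, np.int64(158)), (292, np.int64(158)), (298, np.int64(158)), (304, np.int64(158)), (310, np.int64(158)), (316, np.int64(159)), (322, np.int64(159)), (328, np.int64(159)), (334, np.int64(159)), (340, np.int64(160)), (346, np.int64(160)), (352, np.int64(160)), (358, np.int64(160)), (364, np.int64(160)), (370, np.int64(160)), (376, np.int64(161)), (382, np.int64(161)), (388, np.int64(162)), (394, np.int64(162))]
162 152 394
166 153 397
170 153 396
[0.5495 0.219  0.02  ] [ 0.4786 -0.1857  0.02  ] 0.4108509321853331 -0.17335957431785623
0.0 [0.1829 0.52  ] 0.021944141238190662
0.02 [0.1829 0.5088] 0.020932158811689416
```

View pics/w1z.png

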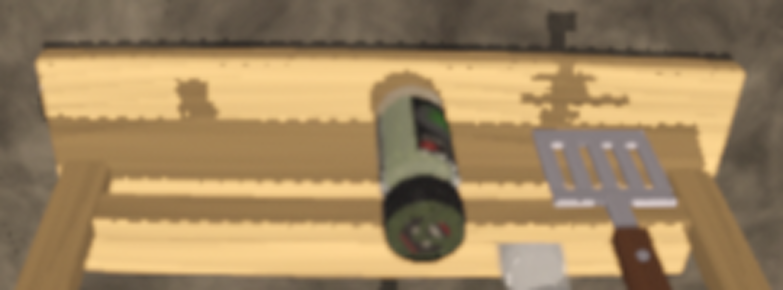

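```bash
python3 - <<'E'
from h import *; from plant import manip
np.set_printoptions(precision=4,suppress=True)
P=manip.camera_params("wrist")
for a,b in (((396.9,163.5),(153.3,160)),((396.9,162.5),(153,159))):
  L=onz(ray(P,a,True),.02);Q=onz(ray(P,b,True),.02); d=L-Q; yaw=np.arctan2(-d[0],d[1]); c=(L+Q)/2
  print(L,Q,np.linalg.norm(d),yaw, c+.08*np.array([np.cos(yaw),np.sin(yaw),0]))
E
```

```text
[0.5528 0.2211 0.02  ] [ 0.4823 -0.1865  0.02  ] 0.413594124494068 -0.17113919752863668 [0.5964 0.0037 0.02  ]
[0.5507 0.2209 0.02  ] [ 0.4804 -0.1863  0.02  ] 0.4132439595973719 -0.17096432970348865 [0.5944 0.0037 0.02  ]
```

```bash
sed -i 's/^O=.*/O=np.array([.598,.001,0]); YAW=-.168/' h.py
python3 shift.py '[[[1, 0, 0, 0, 0, -3.1, 0], [1, 0, 0, 0, 0, -3.1, 0], [1, 0, 0, 0, 0, 0, 0]]]'
cat > go.py <<'E'
# go.py x y z(mm, rack): tool-frame delta to bring TCP there; extra arg 'g' = grasp point (19 mm behind TCP)
import sys; from h import *; from plant import manip
np.set_printoptions(precision=4,suppress=True)
s=manip.state();M=q2R(s["tool_rot"]);t=s["tool_pos"]
if 'g' in sys.argv: t=t-.019*M[:,2]
e=(RW().T@M); print("t %.2f"%s["time"],"at rack",w2rk(t),"pitch below hor",np.degrees(np.arcsin(-M[2,2])),"yaw err",np.arctan2(e[1,2],e[0,2]),"roll",e[2,1],"J",s["joint_pos"],"F",s["contact_force"])
d=M.T@(rk2w(np.array([float(v) for v in sys.argv[1:4]])/1000)-t); print("delta tool",d,"len",np.linalg.norm(d))
E
python3 go.py -87 -105 405
```

```text
time: 2.45
tool_pos: [0.4144, 0.002, 0.3213]
tool_rot: [0.292, 0.077, 0.953, -0.025]
contact_force: [-0.4, 0.6, -0.1]
gripper_width: 0.999
grasp_force: 0.0
t 2.45 at rack [-0.1812 -0.0297  0.3213] pitch below hor 55.91899109008961 yaw err 0.0030174543440538272 roll -0.0024251483483462215 J [-0.1815 -1.0076  2.2812  0.0097  1.2733 -1.5917] F [-0.4108  0.6166 -0.0754]
delta tool [-0.1244 -0.0761 -0.0167] len 0.1467996133286521
```

```bash
python3 shift.py '[[[1, -0.672, -0.408, -0.088, 0, 0, 0], [1, -0.672, -0.408, -0.088, 0, 0, 0], [1, -0.64, -0.4, -0.088, 0, 0, 0], [0.45, 0, 0, 0, 0, 0, 0]]]'
python3 go.py -87 -105 405; python3 - <<'E'
from h import *; from plant import manip
import pickle
P=manip.camera_params("wrist"); im=manip.grab_frame("wrist")[:,:,::-1]; cv2.imwrite("pics/w2.png",im); pickle.dump(P,open("w2.pkl","wb"))
for X in ([-.026,-.105,.272],[-.026,-.105,.324],[-.039,-.105,.322]): print(X,proj(P,rk2w(X),True))
cv2.imwrite("pics/w2z.png",cv2.resize(im[120:320,130:390],None,fx=3,fy=3,interpolation=2))
E
```

```text
time: 2.95
tool_pos: [0.496, -0.0904, 0.4097]
tool_rot: [0.294, 0.078, 0.952, -0.025]
contact_force: [-0.6, -0.3, -1.4]
gripper_width: 0.814
grasp_force: 0.0
t 2.95 at rack [-0.0853 -0.1072  0.4097] pitch below hor 55.659227428782415 yaw err -0.00046873943776697737 roll -0.002471605186954696 J [-0.4016 -0.6985  1.9903  0.1371  1.2659 -1.8102] F [-0.616  -0.2863 -1.4162]
delta tool [0.0041 0.0022 0.0029] len 0.005499006462525304
[-0.026, -0.105, 0.272] [258.95496972 148.96831535]
[-0.026, -0.105, 0.324] [259.14756402 190.75166135]
[-0.039, -0.105, 0.322] [259.32865968 179.47637323]
```

View pics/w2z.png

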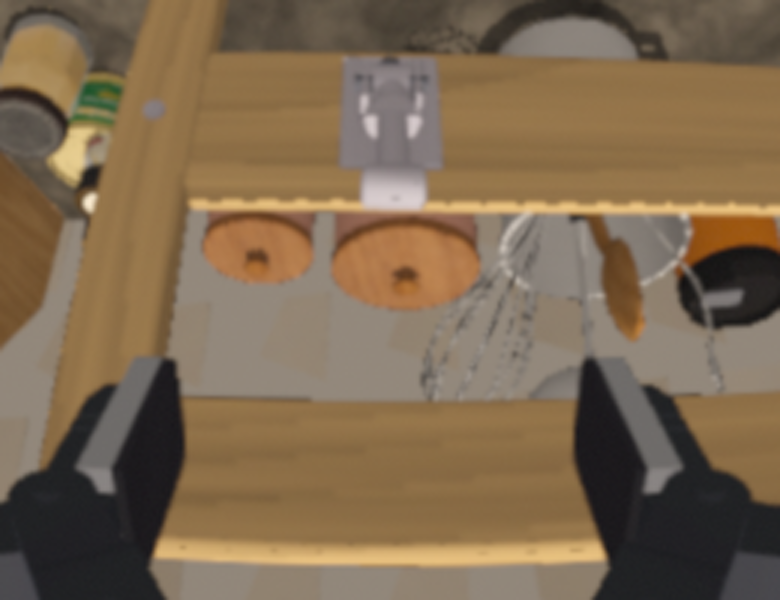

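In the wrist zoom the folded right peg is dead ahead, with the knob at zoom (393,188), i.e. pixel (261,183), and the plate behind it. I'll take a second viewpoint for triangulation.

```bash
python3 shift.py '[[[0.45, 0.8, -0.32, 0, 0, 0, 0], [0.45, 0, 0, 0, 0, 0, 0]]]'
cat > blob.py <<'E'
from h import *
def knob(im,guess,rad=30,thr=195):
    g=im.astype(int); m=((g.min(2)>thr)&(g.max(2)-g.min(2)<40)).astype(np.uint8)
    n,l,s,c=cv2.connectedComponentsWithStats(m); out=[(np.hypot(*(c[i]-guess)),s[i].tolist(),c[i].round(1)) for i in range(1,n) if s[i,4]>15]
    return sorted((o for o in out if o[0]<rad),key=lambda o:o[0])[:4]
E
python3 - <<'E'
from blob import *; from plant import manip; import pickle
P2=pickle.load(open("w2.pkl","rb")); i2=cv2.imread("pics/w2.png")
P3=manip.camera_params("wrist"); i3=manip.grab_frame("wrist")[:,:,::-1]; cv2.imwrite("pics/w3.png",i3); pickle.dump(P3,open("w3.pkl","wb"))
g=proj(P3,rk2w([-.033,-.105,.323]),True)
print(knob(i2,(261,183)),g); print(knob(i3,g))
cv2.imwrite("pics/w3z.png",cv2.resize(np.hstack([i2[130:200,220:305],i3[int(g[1])-45:int(g[1])+25,int(g[0])-42:int(g[0])+43]]),None,fx=4.7,fy=4.7,interpolation=0)); print(int(g[0])-42,int(g[1])-45)
E
```

```text
time: 3.25
tool_pos: [0.4482, -0.101, 0.3739]
tool_rot: [0.291, 0.078, 0.953, -0.024]
contact_force: [0.7, -0.1, -0.0]
gripper_width: 0.451
grasp_force: 0.0
[(np.float64(2.70993923242089), [252, 183, 19, 6, 87], array([260.6, 185.7]))] [278.45973453 247.1399118 ]
[(np.float64(1.9774768336623938), [272, 247, 18, 4, 55], array([279.7, 248.7]))]
236 202
```

View pics/w3z.png

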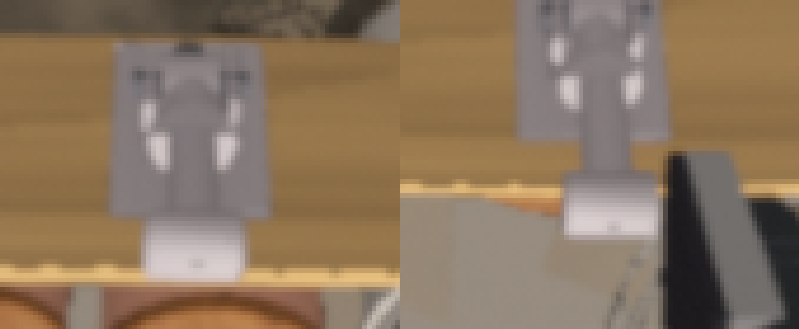

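Left panel: knob centre at pixel (261.5,183.2). Right panel: (281,245.6). Now triangulate.

```bash
python3 - <<'E'
from h import *; import pickle
np.set_printoptions(precision=4,suppress=True)
P2=pickle.load(open("w2.pkl","rb"));P3=pickle.load(open("w3.pkl","rb"))
f=lambda a,b:tri([ray(P2,a,True),ray(P3,b,True)])
for n,a,b in (("knob",(261.5,183.2),(281,245.6)),("pl botR",(220+272/4.7,130+216/4.7),(236+(668-399.5)/4.7,202+138/4.7)),("pl botL",(220+110/4.7,130+216/4.7),(236+(518-399.5)/4.7,202+138/4.7)),("hi",(220+158/4.7,130+168/4.7),(236+(570-399.5)/4.7,202+108/4.7)),("hi2",(220+226/4.7,130+168/4.7),(236+(632-399.5)/4.7,202+108/4.7))):
    X,e=f(a,b); print(n,X,w2rk(X),e[0])
E
python3 go.py -33 -105 323 g
```

```text
knob [ 0.5469 -0.0947  0.3222] [-0.0343 -0.1029  0.3222] 0.00018707204990752672
pl botR [ 0.5754 -0.0828  0.2919] [-0.0082 -0.0864  0.2919] 0.0002638648330521917
pl botL [ 0.5701 -0.1161  0.2917] [-0.0079 -0.1202  0.2917] 9.326260405310592e-05
hi [ 0.5524 -0.1027  0.2959] [-0.0276 -0.1099  0.2959] 0.00021468646621447177
hi2 [ 0.5547 -0.0897  0.2958] [-0.0275 -0.0966  0.2958] 1.701078543566999e-05
t 3.30 at rack [-0.1401 -0.1254  0.3925] pitch below hor 55.75057268795722 yaw err 0.0031454933617035457 roll -0.0013463852511592237 J [-0.4967 -0.8383  2.1158  0.1916  1.297  -1.9031] F [ 0.489  -0.0718  0.3738]
delta tool [-0.0495  0.0199  0.1178] len 0.129343996936293
```

```bash
sed -i 's/^O=.*/O=np.array([.5983,.0027,0]); YAW=-.166/' h.py
python3 shift.py '[[[0.45, -0.4, 0.176, 0.48, 0, 0, 0], [0.45, -0.4, 0.176, 0.48, 0, 0, 0], [0.45, 0, 0, 0, 0, 0, 0]]]'; python3 go.py -34 -105 322.5 g
```

```text
time: 3.68
tool_pos: [0.5296, -0.0902, 0.3562]
tool_rot: [0.293, 0.076, 0.953, -0.024]
contact_force: [-0.2, 0.9, -0.5]
gripper_width: 0.451
grasp_force: 0.0
t 3.67 at rack [-0.063 -0.103  0.372] pitch below hor 55.83346388371533 yaw err 0.005319835231940277 roll -0.0012963190557273435 J [-0.3683 -0.6103  2.0253  0.1275  1.1434 -1.7988] F [-0.2281  0.939  -0.4818]
delta tool [ 0.0038 -0.0021  0.0572] len 0.05739458071517139
```

Scaled: 0.029 m is 0.464, 0.028 m is 0.448.

```bash
python3 shift.py '[[[0.45, 0.032, -0.016, 0.464, 0, 0, 0], [0.45, 0.032, -0.016, 0.448, 0, 0, 0], [0.45, 0, 0, 0, 0, 0, 0]]]'; python3 go.py -34 -105 322.5 g
python3 shift.py '[[[0.22, 0, 0, 0, 0, 0, 0], [0.22, 0, 0, 0, 0, 0, 0], [0.18, 0, 0, 0, 0, 0, 0], [0.18, 0, 0, 0, 0, 0, 0]]]'; python3 go.py -34 -105 322.5 g
```

```text
time: 4.05
tool_pos: [0.5559, -0.098, 0.3068]
tool_rot: [0.293, 0.077, 0.953, -0.024]
contact_force: [-0.1, -0.4, -0.6]
gripper_width: 0.454
grasp_force: 0.0
t 4.05 at rack [-0.0359 -0.1063  0.3225] pitch below hor 55.8143166976687 yaw err 0.0020946739703614965 roll -0.0016336419626925835 J [-0.3617 -0.5227  2.0506  0.1292  1.0298 -1.8048] F [-0.1238 -0.4305 -0.633 ]
delta tool [-0.0016  0.0013  0.0011] len 0.002326767584163849
time: 4.55
tool_pos: [0.5567, -0.0969, 0.3109]
tool_rot: [0.296, 0.077, 0.952, -0.023]
contact_force: [0.9, 6.5, -0.4]
gripper_width: 0.193
grasp_force: 53.8
t 4.55 at rack [-0.0354 -0.1052  0.3265] pitch below hor 55.42576445200515 yaw err 0.006816320931104873 roll 0.0010994540751912626 J [-0.3611 -0.5264  2.0481  0.1332  1.03   -1.8047] F [ 0.9134  6.5265 -0.4353]
delta tool [0.0012 0.0002 0.0041] len 0.004279530811269724
```

Units first: shifts go in shares of 62.5 mm and turns go in units of 0.05 rad. So 0.001 m is 0.016.

```bash
cat > arc.py <<'E'
# arc.py side(+1/-1) delta : row (tool frame) turning the tool about the peg hinge; delta>0 lowers the peg
import sys; from h import *; from plant import manip
np.set_printoptions(precision=5,suppress=True)
s=manip.state();M=q2R(s["tool_rot"]);t=s["tool_pos"]
h=M.T@(rk2w([-.026,.105*float(sys.argv[1]),.272])-t); ax=M.T@RW()[:,1]; rv=-float(sys.argv[2])*ax
d=h-R.from_rotvec(rv).apply(h); print("t %.2f"%s["time"],"row",d,rv,"F",s["contact_force"],"grip",s["grasp_force"])
g=w2rk(t-.019*M[:,2])-np.array([-.026,.105*float(sys.argv[1]),.272]); print("grasp rel hinge",g,"peg angle",np.arctan2(-g[0],g[2]),"pitch",np.degrees(np.arcsin(-M[2,2])))
E
python3 shift.py '[[[0.18, 0, 0.016, 0, 0, 0, 0], [0.18, 0, 0, 0, 0, 0, 0]]]';python3 arc.py -1 0.06
```

```text
time: 4.8
tool_pos: [0.5568, -0.0969, 0.3109]
tool_rot: [0.296, 0.077, 0.952, -0.025]
contact_force: [-1.5, 5.1, 3.1]
gripper_width: 0.197
grasp_force: 54.2
t 4.80 row [ 0.00191  0.00001 -0.00134] [ 0.00026 -0.06    -0.00009] F [-1.47941  5.07031  3.05553] grip 54.238741993904114
grasp rel hinge [-0.00923 -0.00013  0.05455] peg angle 0.1676374579967046 pitch 55.41919787311722
```

Scaled: 0.0019 m is 0.0304, -0.0013 m is -0.0208, -0.06 rad is -1.2.

```bash
python3 shift.py '[[[0.18, 0.0304, 0.016, -0.0208, 0, -1.2, 0], [0.18, 0.0304, 0, -0.0208, 0, -1.2, 0], [0.18, 0.0304, 0, -0.0208, 0, -1.2, 0], [0.18, 0.0304, 0, -0.0208, 0, -1.2, 0], [0.18, 0.0304, 0, -0.0208, 0, -1.2, 0]]]';python3 arc.py -1 0.06
```

```text
time: 5.42
tool_pos: [0.5458, -0.0949, 0.3102]
tool_rot: [0.436, 0.072, 0.896, -0.037]
contact_force: [-0.4, 4.8, 3.5]
gripper_width: 0.192
grasp_force: 54.5
t 5.42 row [ 0.00191  0.00001 -0.00139] [ 0.00028 -0.06    -0.00006] F [-0.37613  4.83073  3.49882] grip 54.5442920923233
grasp rel hinge [-0.02462  0.00004  0.04987] peg angle 0.4586724011702951 pitch 38.04632015003475
```

```bash
python3 shift.py '[[[0.18, 0.0304, 0.016, -0.0224, 0, -1.2, 0], [0.18, 0.0304, 0, -0.0224, 0, -1.2, 0], [0.18, 0.0304, 0, -0.0224, 0, -1.2, 0], [0.18, 0.0304, 0, -0.0224, 0, -1.2, 0]]]';python3 arc.py -1 0.06; python3 st.py
```

```text
time: 5.92
tool_pos: [0.537, -0.0933, 0.3068]
tool_rot: [0.54, 0.067, 0.837, -0.046]
contact_force: [-1.1, 2.9, 2.6]
gripper_width: 0.191
grasp_force: 54.5
t 5.92 row [ 0.00192  0.00001 -0.00139] [ 0.00033 -0.06    -0.     ] F [-1.09928  2.94779  2.5816 ] grip 54.49451565742493
grasp rel hinge [-0.03593  0.00022  0.04264] peg angle 0.700295333295805 pitch 24.294105465487462
t 5.925 J [-0.436 -0.888  2.442  0.518  0.513 -2.15 ] tcp [ 0.537 -0.093  0.307] x [-0.407  0.063 -0.911] y [ 0.163  0.987 -0.005] z [ 0.899 -0.151 -0.411] F [-1.099  2.948  2.582] w 0.191 g 54.5
```

```bash
python3 shift.py '[[[0.18, 0.048, 0, -0.0208, 0, 0, 0], [0.18, 0, 0, 0, 0, 0, 0]]]';python3 arc.py -1 0.06;python3 shift.py '[[[0.18, 0.048, 0, -0.0208, 0, 0, 0], [0.18, 0, 0, 0, 0, 0, 0]]]';python3 arc.py -1 0.06
```

```text
time: 6.18
tool_pos: [0.5348, -0.0928, 0.3047]
tool_rot: [0.54, 0.068, 0.838, -0.046]
contact_force: [-2.5, 0.2, 5.6]
gripper_width: 0.193
grasp_force: 54.7
t 6.17 row [ 0.00199  0.00001 -0.00121] [ 0.0003  -0.06    -0.00002] F [-2.47106  0.17558  5.56665] grip 54.66992676258087
grasp rel hinge [-0.0382   0.00035  0.04052] peg angle 0.7558444267312123 pitch 24.388613879010464
time: 6.42
tool_pos: [0.5326, -0.0923, 0.3025]
tool_rot: [0.54, 0.068, 0.838, -0.046]
contact_force: [1.9, -0.6, 5.6]
gripper_width: 0.193
grasp_force: 54.3
t 6.42 row [ 0.00205  0.00001 -0.00103] [ 0.00026 -0.06    -0.00004] F [ 1.93671 -0.63215  5.55677] grip 54.32963311672211
grasp rel hinge [-0.04038  0.00041  0.03833] peg angle 0.8114023576487772 pitch 24.382136364863708
```

Scaled: 0.0032 m is 0.0512, 0.003 m is 0.048.

```bash
python3 shift.py '[[[0.18, 0.048, 0, -0.0176, 0, 0, 0], [0.18, 0.048, 0, -0.0144, 0, 0, 0], [0.18, 0.0512, 0, -0.0112, 0, 0, 0], [0.18, 0, 0, 0, 0, 0, 0]]]';python3 arc.py -1 0.06;python3 shift.py '[[[0.18, 0.0512, 0, -0.0064, 0, 0, 0], [0.18, 0, 0, 0, 0, 0, 0]]]';python3 arc.py -1 0.06
```

```text
time: 6.92
tool_pos: [0.5263, -0.0912, 0.2947]
tool_rot: [0.54, 0.068, 0.838, -0.046]
contact_force: [1.7, -0.6, 5.0]
gripper_width: 0.195
grasp_force: 53.4
t 6.92 row [ 0.00219  0.00001 -0.00044] [ 0.00026 -0.06    -0.00005] F [ 1.72768 -0.64036  5.02747] grip 53.44023048877716
grasp rel hinge [-0.04675  0.00047  0.03055] peg angle 0.9920362989843167 pitch 24.437454732912066
time: 7.18
tool_pos: [0.5247, -0.091, 0.2922]
tool_rot: [0.54, 0.068, 0.838, -0.046]
contact_force: [1.3, -0.2, 5.4]
gripper_width: 0.193
grasp_force: 53.3
t 7.17 row [ 0.00221  0.00001 -0.00027] [ 0.00026 -0.06    -0.00005] F [ 1.28352 -0.23407  5.35283] grip 53.345149755477905
grasp rel hinge [-0.0484   0.00046  0.02807] peg angle 1.0452853389883445 pitch 24.417124134019367
```

Scaled: 0.003 m is 0.048, -0.0002 m is -0.0032.

```bash
python3 shift.py '[[[0.18, 0.048, 0, -0.0032, 0, 0, 0], [0.18, 0, 0, 0, 0, 0, 0]]]';python3 arc.py -1 0.06;python3 shift.py '[[[0.18, 0.04, 0, 0, 0, 0, 0], [0.18, 0, 0, 0, 0, 0, 0]]]';python3 arc.py -1 0.06;
```

```text
time: 7.42
tool_pos: [0.5234, -0.0907, 0.2899]
tool_rot: [0.54, 0.068, 0.838, -0.046]
contact_force: [3.4, 0.4, 5.2]
gripper_width: 0.194
grasp_force: 53.2
t 7.42 row [ 0.00222  0.00001 -0.00011] [ 0.00026 -0.06    -0.00005] F [3.36386 0.39001 5.16832] grip 53.18125069141388
grasp rel hinge [-0.04973  0.00045  0.02578] peg angle 1.0925320749112342 pitch 24.379889994990258
time: 7.68
tool_pos: [0.5224, -0.0905, 0.288]
tool_rot: [0.54, 0.068, 0.838, -0.046]
contact_force: [0.4, 0.2, 6.9]
gripper_width: 0.191
grasp_force: 53.4
t 7.67 row [0.00222 0.00001 0.00002] [ 0.00028 -0.06    -0.00005] F [0.41657 0.23199 6.93647] grip 53.36459398269653
grasp rel hinge [-0.05074  0.00048  0.02381] peg angle 1.1319896809487626 pitch 24.364496691225455
```

Scaled: 0.0015 m is 0.024.

```bash
python3 shift.py '[[[0.18, 0.024, 0, 0, 0, 0, 0], [0.18, 0, 0, 0, 0, 0, 0]]]';python3 arc.py -1 0.06;python3 shift.py '[[[0.18, 0.024, 0, 0, 0, 0, 0], [0.18, 0, 0, 0, 0, 0, 0]]]';python3 arc.py -1 0.06
```

```text
time: 7.92
tool_pos: [0.5219, -0.0905, 0.2871]
tool_rot: [0.54, 0.068, 0.837, -0.046]
contact_force: [3.3, 0.4, 6.2]
gripper_width: 0.195
grasp_force: 53.1
t 7.92 row [0.00223 0.00001 0.00008] [ 0.00027 -0.06    -0.00005] F [3.34402 0.41574 6.1648 ] grip 53.109766244888306
grasp rel hinge [-0.05123  0.00045  0.02291] peg angle 1.1503791419035494 pitch 24.315109200202254
time: 8.18
tool_pos: [0.5213, -0.0904, 0.2857]
tool_rot: [0.54, 0.068, 0.837, -0.046]
contact_force: [2.3, 1.5, 7.3]
gripper_width: 0.19
grasp_force: 53.2
t 8.18 row [0.00222 0.00001 0.00017] [ 0.00027 -0.06    -0.00005] F [2.33561 1.47633 7.26264] grip 53.223055601119995
grasp rel hinge [-0.05187  0.00044  0.02157] peg angle 1.1766821952930147 pitch 24.31497948728526
```

Scaled: 0.0015 m is 0.024, 0.0002 m is 0.0032.

```bash
python3 shift.py '[[[0.18, 0.024, 0, 0.0032, 0, 0, 0], [0.18, 0, 0, 0, 0, 0, 0]]]';python3 arc.py -1 0.06;python3 shift.py '[[[0.18, 0.024, 0, 0.0032, 0, 0, 0], [0.18, 0, 0, 0, 0, 0, 0]]]';python3 arc.py -1 0.06
```

```text
time: 8.43
tool_pos: [0.5212, -0.0904, 0.2856]
tool_rot: [0.541, 0.068, 0.837, -0.046]
contact_force: [5.1, 0.2, 8.3]
gripper_width: 0.192
grasp_force: 53.0
t 8.43 row [0.00223 0.00001 0.00018] [ 0.00026 -0.06    -0.00003] F [5.13209 0.23601 8.26242] grip 53.02301645278931
grasp rel hinge [-0.05201  0.0004   0.02136] peg angle 1.1811865300070128 pitch 24.192912706010446
time: 8.68
tool_pos: [0.5211, -0.0904, 0.2855]
tool_rot: [0.542, 0.068, 0.836, -0.046]
contact_force: [8.6, 1.5, 9.0]
gripper_width: 0.196
grasp_force: 52.8
t 8.68 row [0.00223 0.00001 0.00018] [ 0.00025 -0.06    -0.00002] F [8.6465  1.47326 9.03665] grip 52.801419496536255
grasp rel hinge [-0.05213  0.00037  0.02126] peg angle 1.1834573870157823 pitch 24.059820071471705
```

Scaled: -0.003 m is -0.048, 0.0015 m is 0.024.

```bash
python3 shift.py '[[[0.18, -0.048, 0, 0.024, 0, 0, 0], [0.18, 0, 0, 0, 0, 0, 0]]]';python3 arc.py -1 0.06
```

```text
time: 8.93
tool_pos: [0.5232, -0.0907, 0.2866]
tool_rot: [0.541, 0.067, 0.837, -0.046]
contact_force: [-14.2, 3.9, 13.7]
gripper_width: 0.191
grasp_force: 55.0
t 8.93 row [0.00214 0.00001 0.00007] [ 0.00033 -0.06    -0.00005] F [-14.1818    3.92832  13.6636 ] grip 54.98391151428223
grasp rel hinge [-0.04994  0.00043  0.02239] peg angle 1.1493202310646147 pitch 24.224646201137663
```

```bash
python3 shift.py '[[[0.18, 0, 0, -0.016, 0, 0, 0]]]';python3 arc.py -1 0.06
```

```text
time: 9.05
tool_pos: [0.5221, -0.0905, 0.2863]
tool_rot: [0.541, 0.067, 0.837, -0.046]
contact_force: [-13.2, 1.1, 11.4]
gripper_width: 0.197
grasp_force: 54.8
t 9.05 row [0.0022  0.00001 0.00012] [ 0.00034 -0.06    -0.00005] F [-13.23926   1.10432  11.36497] grip 54.84716355800629
grasp rel hinge [-0.05106  0.00047  0.02214] peg angle 1.161717161180953 pitch 24.286414643277613
```

Scaled: -0.001 m is -0.016.

```bash
python3 shift.py '[[[0.18, 0, 0, -0.016, 0, 0, 0], [0.4, 0, 0, 0, 0, 0, 0], [0.4, 0, 0, 0, 0, 0, 0]]]';python3 arc.py -1 0.06;python3 go.py -140 -105 330 g; python3 - <<'E'
from h import *; from plant import manip
import numpy as np
a=cv2.imread("pics/side0.png"); b=manip.grab_frame("side")[:,:,::-1]; cv2.imwrite("pics/side1.png",b)
# rack shift check: top right part of top rail and base right end
for n,(x,y,w,h) in {"railL":(250,98,30,30),"base":(233,205,30,25),"baseR":(330,250,45,40)}.items():
    t=a[y:y+h,x:x+w]; r=cv2.matchTemplate(b[y-6:y+h+6,x-6:x+w+6],t,cv2.TM_CCOEFF_NORMED); print(n,cv2.minMaxLoc(r)[1],np.array(cv2.minMaxLoc(r)[3])-6)
E
```

```text
time: 9.43
tool_pos: [0.5199, -0.0895, 0.2794]
tool_rot: [0.536, 0.068, 0.84, -0.044]
contact_force: [-0.2, 0.5, 0.2]
gripper_width: 0.396
grasp_force: 0.0
t 9.43 row [0.00213 0.00001 0.00058] [ 0.00021 -0.06    -0.00019] F [-0.15624  0.45077  0.15564] grip 0.0
grasp rel hinge [-0.05331  0.00107  0.01535] peg angle 1.2904116445307974 pitch 24.901315686574257
t 9.43 at rack [-0.0793 -0.1039  0.2874] pitch below hor 24.901315686574257 yaw err 0.0034218580395731046 roll -0.0018102322903697232 J [-0.4519 -0.9513  2.5104  0.5405  0.527  -2.176 ] F [-0.1562  0.4508  0.1556]
delta tool [-0.0131 -0.0009 -0.073 ] len 0.07418318450185754
railL 0.9995157122612 [0 0]
base 0.5777669548988342 [-2  6]
baseR 0.9995613694190979 [0 0]
```

```bash
python3 shift.py '[[[0.45, 0, 0, -0.48, 0, 2, 0], [0.45, 0, 0, -0.4, 0, 2.4, 0], [0.45, 0, 0, -0.32, 0, 2.4, 0], [0.45, 0, 0, 0, 0, 0, 0]]]';python3 go.py -100 0 300; python3 st.py; python3 - <<'E'
from blob import *; from plant import manip; import pickle
P=manip.camera_params("wrist"); im=manip.grab_frame("wrist")[:,:,::-1]; cv2.imwrite("pics/w4.png",im); pickle.dump(P,open("w4.pkl","wb"))
print(proj(P,rk2w([-.073,-.105,.294]),True),proj(P,rk2w([-.026,.105,.272]),True),proj(P,rk2w([-.051,.105,.191]),True))
E
```

```text
time: 9.98
tool_pos: [0.4665, -0.0812, 0.3218]
tool_rot: [0.388, 0.074, 0.918, -0.033]
contact_force: [0.4, -0.6, 0.0]
gripper_width: 0.449
grasp_force: 0.0
t 9.97 at rack [-0.1162 -0.1045  0.3218] pitch below hor 44.1075727300438 yaw err 0.0005311029462273636 roll -0.003479780220122894 J [-0.4528 -0.9777  2.3281  0.2405  1.0242 -1.9053] F [ 0.3754 -0.568   0.0257]
delta tool [0.0038 0.1045 0.0268] len 0.10797103840730876
t 9.975 J [-0.453 -0.978  2.328  0.241  1.024 -1.905] tcp [ 0.466 -0.081  0.322] x [-0.687  0.11  -0.718] y [ 0.161  0.987 -0.003] z [ 0.708 -0.118 -0.696] F [ 0.375 -0.568  0.026] w 0.449 g 0.0
[255.80857099 226.72535398] [455.16899757 217.052052  ] [447.24663997 139.7349213 ]
```

View pics/w4.png

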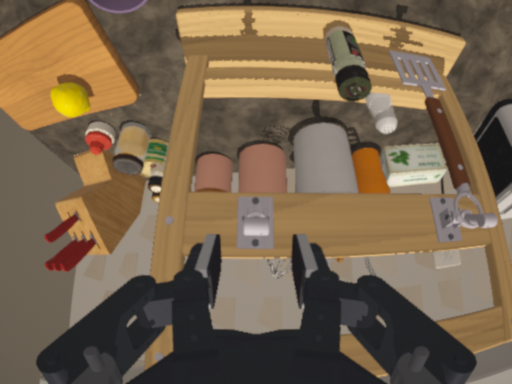

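The right peg is down, with its knob at (257,227), as predicted. The turner hangs at the right of the picture, with its ring near (467,210) and its handle from (432,100) to (460,185). I'm moving in front of it.

```bash
python3 shift.py '[[[0.6, 0, 0.832, 0, 0, 0, 0], [0.6, 0.208, 0.832, 0.16, 0, 0, 0], [0.6, 0.304, 0.832, 0.256, 0, 0, 0], [0.6, 0.32, 0.848, 0.256, 0, 0, 0], [0.6, 0, 0, 0, 0, 0, 0]]]';python3 go.py -122 105 255; python3 - <<'E'
from blob import *; from plant import manip; import pickle
P=manip.camera_params("wrist"); im=manip.grab_frame("wrist")[:,:,::-1]; cv2.imwrite("pics/w5.png",im); pickle.dump(P,open("w5.pkl","wb"))
print(proj(P,rk2w([-.073,.105,.294]),True),proj(P,rk2w([-.026,.105,.272]),True),proj(P,rk2w([-.051,.105,.191]),True))
E
```

```text
time: 10.65
tool_pos: [0.4902, 0.1305, 0.2436]
tool_rot: [0.382, 0.069, 0.921, -0.032]
contact_force: [0.1, -0.6, -0.2]
gripper_width: 0.599
grasp_force: 0.0
t 10.65 at rack [-0.1277  0.1082  0.2436] pitch below hor 44.955008805693836 yaw err 0.0071815339688080385 roll -0.006364950197058385 J [ 0.2794 -0.708   2.3202 -0.4161  0.8373 -0.9725] F [ 0.1251 -0.6297 -0.2483]
delta tool [-0.012  -0.0034 -0.004 ] len 0.013141291186913795
[250.34405977 338.79311259] [250.83259885 312.0107387 ] [251.95385645 213.61537853]
```

Scaled: -0.04 m is -0.64, -0.015 m is -0.24.

```bash
python3 shift.py '[[[0.6, -0.24, -0.64, 0, 0, 0, 0], [0.6, 0, 0, 0, 0, 0, 0]]]'; python3 - <<'E'
from blob import *; from plant import manip; import pickle
P=manip.camera_params("wrist"); im=manip.grab_frame("wrist")[:,:,::-1]; cv2.imwrite("pics/w6.png",im); pickle.dump(P,open("w6.pkl","wb"))
P5=pickle.load(open("w5.pkl","rb"));i5=cv2.imread("pics/w5.png")
out=[]
for p,i in ((P5,i5),(P,im)):
    g=proj(p,rk2w([-.051,.105,.235]),True).astype(int); print(g-[63,90]); y0=max(0,g[1]-90); c=i[y0:y0+192,g[0]-63:g[0]+64]; out.append(np.pad(c,((0,192-c.shape[0]),(0,127-c.shape[1]),(0,0))))
cv2.imwrite("pics/w56.png",cv2.resize(np.hstack(out),None,fx=3,fy=3,interpolation=2)[:600,:800])
E
```

```text
time: 10.95
tool_pos: [0.4975, 0.0815, 0.2638]
tool_rot: [0.388, 0.077, 0.918, -0.034]
contact_force: [0.3, -0.8, 0.5]
gripper_width: 0.602
grasp_force: 0.0
[188 174]
[250 142]
```

View pics/w56.png

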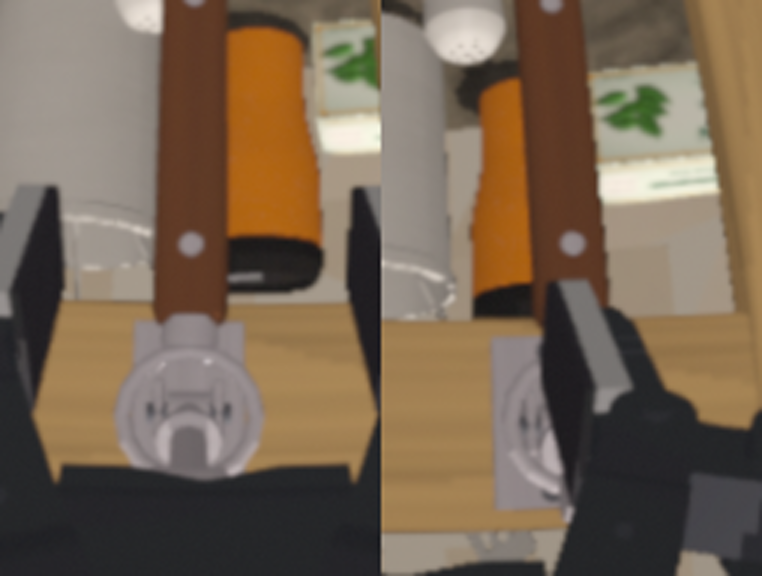

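In both crops the handle's rivets are at (251.3,255)/(313.7,223) and (252.7,174)/(306.7,143). The handle is vertical and centred in the first view.

```bash
python3 - <<'E'
from h import *; import pickle
np.set_printoptions(precision=4,suppress=True)
A=pickle.load(open("w5.pkl","rb"));B=pickle.load(open("w6.pkl","rb"))
for a,b in (((251.3,255),(313.7,223)),((252.7,174),(306.7,143)),((188+180/3,174+322/3),(250+(570-381-.0)/3,142+318/3))):
    X,e=tri([ray(A,a,True),ray(B,b,True)]); print(X,w2rk(X),e[0])
E
python3 go.py -51 105 180 g
```

```text
[0.5599 0.1156 0.2288] [-0.0566  0.105   0.2288] 5.141222763200735e-05
[0.5578 0.1159 0.156 ] [-0.0587  0.1049  0.156 ] 0.000505832559493732
[0.5557 0.1138 0.2502] [-0.0604  0.1025  0.2502] 0.00039806112070117747
t 11.00 at rack [-0.1264  0.0619  0.2765] pitch below hor 44.2315069733781 yaw err -0.0031586840858680502 roll -0.0014368450780686687 J [ 0.1365 -0.7762  2.3279 -0.2947  0.8367 -1.1556] F [-0.6194  0.1817 -0.283 ]
delta tool [0.0166 0.0433 0.1212] len 0.12981217726150351
```

```bash
python3 shift.py '[[[0.6, 0.144, 0.352, 0.48, 0, 0, 0], [0.6, 0.128, 0.344, 0.48, 0, 0, 0], [0.6, 0, 0, 0, 0, 0, 0]]]';python3 go.py -51.5 105 180 g
```

```text
time: 11.38
tool_pos: [0.5334, 0.1228, 0.2037]
tool_rot: [0.383, 0.074, 0.92, -0.033]
contact_force: [0.4, 0.4, 0.8]
gripper_width: 0.599
grasp_force: 0.0
t 11.38 at rack [-0.0973  0.1078  0.217 ] pitch below hor 44.7584194180732 yaw err -0.0010624746620574244 roll -0.005111351531279368 J [ 0.2315 -0.5374  2.289  -0.447   0.6913 -0.936 ] F [0.3688 0.3547 0.7623]
delta tool [-0.006  -0.0028  0.0586] len 0.0589801810145883
```

```bash
python3 shift.py '[[[0.6, -0.048, -0.024, 0.464, 0, 0, 0], [0.6, -0.048, -0.024, 0.472, 0, 0, 0], [0.45, 0, 0, 0, 0, 0, 0]]]';python3 go.py -51.5 105 180 g;
```

```text
time: 11.75
tool_pos: [0.5794, 0.1111, 0.1709]
tool_rot: [0.386, 0.075, 0.919, -0.033]
contact_force: [-0.6, 0.1, -1.0]
gripper_width: 0.452
grasp_force: 0.0
t 11.75 at rack [-0.0501  0.1039  0.1842] pitch below hor 44.465711394735386 yaw err -0.0014928273824971066 roll -0.0031833014362546708 J [ 0.1784 -0.3678  2.2341 -0.4715  0.5618 -0.9206] F [-0.5718  0.102  -1.0076]
delta tool [0.004  0.0012 0.002 ] len 0.0045853987076832844
```

Scaled: 0.001 m is 0.016, 0.002 m is 0.032.

```bash
python3 shift.py '[[[0.3, 0.032, 0.016, 0, 0, 0, 0], [0.26, 0, 0, 0, 0, 0, 0], [0.2, 0, 0, 0, 0, 0, 0], [0.18, 0, 0, 0, 0, 0, 0], [0.18, 0, 0, 0, 0, 0, 0]]]';python3 go.py -51.5 105 180 g;
```

```text
time: 12.38
tool_pos: [0.5788, 0.1138, 0.1714]
tool_rot: [0.387, 0.074, 0.918, -0.032]
contact_force: [-0.0, -1.3, 2.9]
gripper_width: 0.223
grasp_force: 58.8
t 12.38 at rack [-0.0512  0.1063  0.1847] pitch below hor 44.25099073154859 yaw err 0.002159590925347723 roll -0.0019133484191416542 J [ 0.184  -0.3693  2.2356 -0.4778  0.5597 -0.9122] F [-0.0066 -1.317   2.8623]
delta tool [ 0.0036 -0.0013  0.003 ] len 0.0048786158039145055
```

Scaled: -0.003 m is -0.048.

```bash
python3 shift.py '[[[0.18, -0.048, 0, -0.048, 0, 0, 0], [0.18, -0.048, 0, -0.048, 0, 0, 0], [0.18, 0, 0, 0, 0, 0, 0]]]';python3 go.py -51.5 105 192 g; python3 shift.py '[[[0.18, 0.056, 0, -0.1664, 0, 0, 0], [0.18, 0.056, 0, -0.1664, 0, 0, 0], [0.18, 0, 0, 0, 0, 0, 0]]]';python3 go.py -51.5 105 192 g
```

```text
time: 12.75
tool_pos: [0.5784, 0.1137, 0.1791]
tool_rot: [0.387, 0.074, 0.919, -0.033]
contact_force: [-0.3, 0.4, -0.7]
gripper_width: 0.223
grasp_force: 58.5
t 12.75 at rack [-0.0516  0.1061  0.1924] pitch below hor 44.34038533432767 yaw err 0.0014250960389904067 roll -0.0022607105549901016 J [ 0.184  -0.3815  2.2301 -0.4643  0.577  -0.9279] F [-0.3272  0.435  -0.6985]
delta tool [ 0.0002 -0.0011  0.0003] len 0.0011850577565619637
time: 13.12
tool_pos: [0.5584, 0.1172, 0.1892]
tool_rot: [0.387, 0.074, 0.918, -0.032]
contact_force: [0.1, -0.7, -0.7]
gripper_width: 0.223
grasp_force: 58.7
t 13.12 at rack [-0.0719  0.1063  0.2025] pitch below hor 44.26805285324716 yaw err 0.0025132663275481875 roll -0.0018135826039674119 J [ 0.2023 -0.4522  2.2618 -0.4576  0.6184 -0.9305] F [ 0.0585 -0.6953 -0.6813]
delta tool [-0.0067 -0.0013  0.0219] len 0.0229557502500374
```

Scaled: -0.0104 m is -0.1664, 0.0035 m is 0.056.

```bash
python3 shift.py '[[[0.18, 0.056, 0, -0.1664, 0, 0, 0], [0.18, 0.056, 0, -0.1664, 0, 0, 0], [0.18, 0.056, 0, -0.1664, 0, 0, 0], [0.18, 0, 0, 0, 0, 0, 0]]]';python3 go.py -105 105 218 g; python3 shift.py '[[[0.18, 0.056, 0, -0.1664, 0, 0, 0], [0.18, 0.056, 0, -0.1664, 0, 0, 0], [0.18, 0, 0, 0, 0, 0, 0]]]';python3 go.py -115 -105 225 g
```

```text
time: 13.62
tool_pos: [0.5293, 0.122, 0.2037]
tool_rot: [0.387, 0.074, 0.918, -0.032]
contact_force: [-0.3, 0.5, -0.5]
gripper_width: 0.223
grasp_force: 58.7
t 13.62 at rack [-0.1014  0.1062  0.217 ] pitch below hor 44.25199108444552 yaw err 0.0026592043152361355 roll -0.0016790842454214722 J [ 0.2318 -0.5564  2.3038 -0.45    0.6866 -0.9324] F [-0.3465  0.5437 -0.4927]
delta tool [ 0.0018 -0.0012 -0.0033] len 0.003973721806628736
time: 14.0
tool_pos: [0.5098, 0.1252, 0.2131]
tool_rot: [0.387, 0.074, 0.918, -0.032]
contact_force: [0.4, -0.4, -1.0]
gripper_width: 0.222
grasp_force: 58.7
t 14.00 at rack [-0.1211  0.1062  0.2264] pitch below hor 44.260530134025984 yaw err 0.0025882642278316813 roll -0.001731830832738368 J [ 0.2541 -0.6266  2.3295 -0.4471  0.7364 -0.9317] F [ 0.4082 -0.4415 -1.0122]
delta tool [-0.0024 -0.2112  0.0049] len 0.21125842121057148
```

```bash
python3 - <<'E'
from h import *; from plant import manip
for n,uv in (("side",(323,305)),("top",(339,242))):
    print(n,w2rk(onz(ray(manip.camera_params(n),uv),.089)))
E
python3 shift.py '[[[0.18, 0, -0.672, 0, 0, 0, 0], [0.18, 0, -0.672, 0, 0, 0, 0], [0.18, 0, -0.672, 0, 0, 0, 0], [0.18, 0, -0.672, 0, 0, 0, 0], [0.18, 0, 0, 0, 0, 0, 0]]]';python3 go.py -115 -105 225 g
```

```text
side [-0.16395022 -0.23152872  0.089     ]
top [-0.16313428 -0.23745057  0.089     ]
time: 14.62
tool_pos: [0.4824, -0.0447, 0.213]
tool_rot: [0.387, 0.078, 0.918, -0.034]
contact_force: [0.5, 1.3, -1.6]
gripper_width: 0.223
grasp_force: 59.1
t 14.62 at rack [-0.12   -0.0658  0.2263] pitch below hor 44.28764948945155 yaw err -0.006964020001486621 roll -0.0028918872690815237 J [-0.2989 -0.9013  2.4701  0.1278  0.7831 -1.7538] F [ 0.4866  1.2902 -1.6334]
delta tool [-0.0026 -0.0392  0.0047] len 0.039537482621285855
```

Scaled: -0.02 m is -0.32, -0.019 m is -0.304, 0.006 rad is 0.12.

```bash
python3 shift.py '[[[0.18, -0.016, -0.32, 0.016, 0, 0, 0], [0.18, -0.016, -0.304, 0.016, 0, 0, 0.12], [0.18, 0, 0, 0, 0, 0, 0], [0.18, 0, 0, 0, 0, 0, 0]]]';python3 go.py -115 -104.5 222.3 g; python3 - <<'E'
from blob import *; from plant import manip
P=manip.camera_params("wrist"); im=manip.grab_frame("wrist")[:,:,::-1]; cv2.imwrite("pics/w7.png",im)
print(proj(P,rk2w([-.075,-.105,.294]),True),proj(P,rk2w([-.115,-.105,.313]),True))
cv2.imwrite("pics/w7z.png",cv2.resize(im[150:384,140:400],None,fx=2.5,fy=2.5,interpolation=2))
E
```

```text
time: 15.12
tool_pos: [0.4795, -0.0789, 0.2126]
tool_rot: [0.386, 0.077, 0.919, -0.031]
contact_force: [-0.1, 0.7, -0.4]
gripper_width: 0.221
grasp_force: 59.2
t 15.12 at rack [-0.1172 -0.1001  0.2259] pitch below hor 44.3807822513302 yaw err 0.0028053920833883373 roll 0.0021679153742513654 J [-0.4252 -0.898   2.4687  0.2587  0.809  -1.9339] F [-0.101   0.7269 -0.4247]
delta tool [ 0.001  -0.0044  0.0041] len 0.006069592388153632
[248.64281582 388.03066675] [246.88363874 438.67788122]
```

Scaled: -0.0044 m is -0.0704, 0.004 m is 0.064.

```bash
python3 shift.py '[[[0.18, 0.016, -0.0704, 0.064, 0, 0, 0], [0.18, 0, 0, 0, 0, 0, 0]]]';python3 go.py -97 -104.5 213.9 g;python3 shift.py '[[[0.18, -0.0512, 0, 0.1504, 0, 0, 0], [0.18, -0.0512, 0, 0.1504, 0, 0, 0], [0.18, 0, 0, 0, 0, 0, 0]]]';python3 go.py -97 -104.5 213.9 g
```

```text
time: 15.42
tool_pos: [0.4807, -0.0842, 0.2085]
tool_rot: [0.386, 0.077, 0.919, -0.031]
contact_force: [0.4, -0.3, -1.3]
gripper_width: 0.223
grasp_force: 59.2
t 15.43 at rack [-0.1152 -0.1052  0.2218] pitch below hor 44.41410282156798 yaw err 0.002170900437671363 roll 0.0022623506729562634 J [-0.4403 -0.8843  2.4689  0.2753  0.7999 -1.958 ] F [ 0.425  -0.2851 -1.3448]
delta tool [-0.007   0.0007  0.0185] len 0.019839265560882797
time: 15.8
tool_pos: [0.4984, -0.0873, 0.1999]
tool_rot: [0.386, 0.077, 0.919, -0.031]
contact_force: [-0.4, 0.3, -1.3]
gripper_width: 0.223
grasp_force: 59.2
t 15.80 at rack [-0.0972 -0.1053  0.2133] pitch below hor 44.44777281190201 yaw err 0.0021430707114182407 roll 0.0024227848780904726 J [-0.4241 -0.792   2.439   0.2771  0.736  -1.9595] F [-0.3949  0.2535 -1.2609]
delta tool [-0.0006  0.0008 -0.0003] len 0.0010331620470879176
```

Scaled: 0.0094 m is 0.1504, -0.0032 m is -0.0512.

```bash
python3 shift.py '[[[0.18, -0.0512, 0, 0.1504, 0, 0, 0], [0.18, -0.0512, 0, 0.1504, 0, 0, 0], [0.18, 0, 0, 0, 0, 0, 0]]]';python3 go.py -79 -104.5 205.5 g;python3 shift.py '[[[0.18, -0.0256, 0, 0.0752, 0, 0, 0], [0.18, -0.0256, 0, 0.0752, 0, 0, 0], [0.18, 0, 0, 0, 0, 0, 0]]]';python3 go.py -70 -104.5 201.5 g
```

```text
time: 16.18
tool_pos: [0.516, -0.0903, 0.1917]
tool_rot: [0.386, 0.077, 0.919, -0.031]
contact_force: [-0.8, 0.2, -1.2]
gripper_width: 0.219
grasp_force: 59.2
t 16.18 at rack [-0.0794 -0.1053  0.205 ] pitch below hor 44.416052822760605 yaw err 0.0019286255023674202 roll 0.002229832324646505 J [-0.4097 -0.7051  2.4083  0.2808  0.6775 -1.9624] F [-0.7965  0.1931 -1.1885]
delta tool [-0.0006  0.0008 -0.    ] len 0.0010212799669705175
time: 16.55
tool_pos: [0.525, -0.0919, 0.1876]
tool_rot: [0.386, 0.077, 0.919, -0.031]
contact_force: [-0.2, -0.5, -0.4]
gripper_width: 0.222
grasp_force: 59.2
t 16.55 at rack [-0.0702 -0.1054  0.2009] pitch below hor 44.37671176307368 yaw err 0.0015357116611392318 roll 0.0020766823828659783 J [-0.4031 -0.6621  2.3921  0.2833  0.6491 -1.9643] F [-0.2009 -0.5031 -0.3584]
delta tool [-0.0006  0.0009 -0.0002] len 0.0011208711048710173
```

Scaled: 0.0094 m is 0.1504, -0.0032 m is -0.0512.

```bash
python3 shift.py '[[[0.18, -0.0512, 0, 0.1504, 0, 0, 0], [0.18, -0.0512, 0, 0.1504, 0, 0, 0], [0.18, 0, 0, 0, 0, 0, 0]]]';python3 go.py -51.5 -104.5 192 g;python3 shift.py '[[[0.18, 0.032, 0, 0.032, 0, 0, 0], [0.18, 0.032, 0, 0.032, 0, 0, 0], [0.18, 0, 0, 0, 0, 0, 0]]]';python3 go.py -51.5 -104.5 184.5 g
```

```text
time: 16.92
tool_pos: [0.5426, -0.0948, 0.1788]
tool_rot: [0.386, 0.077, 0.919, -0.031]
contact_force: [0.1, 0.4, -1.6]
gripper_width: 0.216
grasp_force: 59.2
t 16.93 at rack [-0.0524 -0.1054  0.1921] pitch below hor 44.42205515511174 yaw err 0.0017841790855925592 roll 0.002236690556653209 J [-0.3909 -0.5792  2.3595  0.2889  0.5983 -1.9685] F [ 0.074   0.3794 -1.6452]
delta tool [-0.0006  0.0009  0.0007] len 0.001275625571656422
time: 17.3
tool_pos: [0.5424, -0.0948, 0.1733]
tool_rot: [0.386, 0.077, 0.919, -0.031]
contact_force: [-0.2, -0.6, -0.5]
gripper_width: 0.222
grasp_force: 59.2
t 17.30 at rack [-0.0526 -0.1054  0.1865] pitch below hor 44.371956894401606 yaw err 0.0013972972177763963 roll 0.001990010556063078 J [-0.3909 -0.5722  2.3652  0.2946  0.5852 -1.9754] F [-0.217  -0.6092 -0.5309]
delta tool [0.0007 0.0009 0.0022] len 0.0024847227740656137
```

Scaled: 0.0012 m is 0.0192, 0.001 m is 0.016.

```bash
python3 shift.py '[[[0.18, 0.016, 0, 0.0192, 0, 0, 0], [0.18, 0.008, 0, 0.008, 0, 0, 0], [0.18, 0, 0, 0, 0, 0, 0]]]';python3 go.py -51.5 -104.5 184.5 g;
```

```text
time: 17.68
tool_pos: [0.5429, -0.0949, 0.1714]
tool_rot: [0.387, 0.077, 0.918, -0.031]
contact_force: [-0.1, -0.6, -1.5]
gripper_width: 0.223
grasp_force: 59.2
t 17.68 at rack [-0.0521 -0.1054  0.1847] pitch below hor 44.340371577914276 yaw err 0.0013440686524774695 roll 0.0019213821812528592 J [-0.3907 -0.5677  2.3659  0.297   0.5797 -1.9781] F [-0.1304 -0.6161 -1.5167]
delta tool [-0.0002  0.0009  0.0006] len 0.0011263953362790782
```

```bash
python3 - <<'E'
from h import *; from plant import manip
im=manip.grab_frame("side")[:,:,::-1]; cv2.imwrite("pics/side2.png",im); t=manip.grab_frame("top")[:,:,::-1]; cv2.imwrite("pics/top2.png",t)
A=cv2.resize(im[95:295,230:380],None,fx=3,fy=3,interpolation=2);B=cv2.resize(t[112:237,225:360],None,fx=2.5,fy=2.5,interpolation=2)
c=np.zeros((600,800,3),np.uint8);c[:,:450]=A;c[:B.shape[0],455:455+B.shape[1]]=B
cv2.imwrite("pics/zoom2.png",c)
E
```

```text
(no output)
```

View pics/zoom2.png

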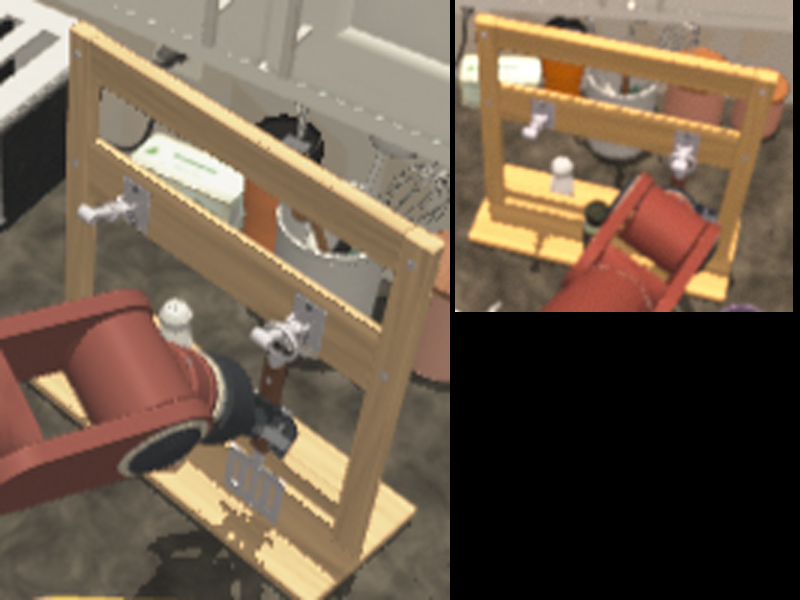

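The side view shows the ring threaded on the right peg at about zoom (285,335), with the turner hanging below. The left peg is empty, and the rack hasn't moved. I'm lowering the last bit and releasing.

```bash
python3 shift.py '[[[0.18, 0.008, 0, 0.008, 0, 0, 0], [0.2, 0.0048, 0, 0.0048, 0, 0, 0], [0.26, 0, 0, 0, 0, 0, 0], [0.35, 0, 0, 0, 0, 0, 0], [0.6, 0, 0, 0, 0, 0, 0]]]';python3 go.py -51.5 -104.5 184.5 g; python3 shift.py '[[[0.6, 0, 0, 0, 0, 0, 0], [0.6, 0, 0, -0.24, 0, 0, 0], [0.6, 0, 0, -0.48, 0, 0, 0], [0.6, 0, 0, -0.48, 0, 0, 0], [0.6, 0, 0, 0, 0, 0, 0]]]';python3 go.py -110 105 310 g
```

```text
time: 18.4
tool_pos: [0.5429, -0.0949, 0.1702]
tool_rot: [0.387, 0.077, 0.918, -0.031]
contact_force: [0.3, 0.2, 0.7]
gripper_width: 0.552
grasp_force: 0.0
t 18.40 at rack [-0.0521 -0.1054  0.1835] pitch below hor 44.35017907559703 yaw err 0.0013423805214881216 roll 0.001944492250554368 J [-0.3907 -0.5659  2.3669  0.2981  0.5772 -1.9795] F [0.2919 0.1671 0.7174]
delta tool [-0.0011  0.0009 -0.0003] len 0.001489781367152853
time: 19.02
tool_pos: [0.4905, -0.0866, 0.226]
tool_rot: [0.39, 0.077, 0.917, -0.033]
contact_force: [0.1, 0.3, 0.2]
gripper_width: 0.596
grasp_force: 0.0
t 19.02 at rack [-0.1052 -0.1059  0.2392] pitch below hor 43.97701168847442 yaw err -0.0009169534454675034 roll 0.0002682879060809801 J [-0.4326 -0.8562  2.4297  0.2664  0.8006 -1.9449] F [0.1302 0.32   0.24  ]
delta tool [-0.0474  0.2109 -0.0527] len 0.22249380735589738
```

Scaled: 0.05 m is 0.8, -0.02 m is -0.32, 0.1 rad is 2.

```bash
python3 shift.py '[[[0, 0, 0, -0.32, 0, 2, 0], [0, 0, 0.8, 0, 0, 0, 0], [0, 0, 0.8, 0, 0, 0, 0], [0, 0, 0.8, 0, 0, 0, 0], [0, 0, 0.8, 0, 0, 0, 0]]]';python3 shift.py '[[[0, 0, 0, 0, 0, 0, 0]]]';python3 go.py -95 105 258
```

```text
time: 19.65
tool_pos: [0.5093, 0.1157, 0.2356]
tool_rot: [0.34, 0.078, 0.937, -0.027]
contact_force: [0.6, -0.4, 0.1]
gripper_width: 0.001
grasp_force: 0.0
time: 19.77
tool_pos: [0.5089, 0.1177, 0.2348]
tool_rot: [0.339, 0.075, 0.938, -0.027]
contact_force: [-0.0, 0.4, -0.8]
gripper_width: -0.004
grasp_force: 0.0
t 19.77 at rack [-0.1071  0.0986  0.2348] pitch below hor 50.290900277136636 yaw err 0.008421567426977068 roll 0.000807038271837944 J [ 0.2071 -0.6172  2.2544 -0.3033  0.8677 -1.0842] F [-0.0125  0.3755 -0.7882]
delta tool [-0.0242  0.0063 -0.0101] len 0.02698876809262749
```

```bash
python3 shift.py '[[[0, -0.3872, 0.1008, -0.1616, 0, 0, 0], [0, 0, 0, 0, 0, 0, 0]]]';python3 go.py -84.5 105 280.6; python3 - <<'E'
import numpy as np
x=np.array([-.766,-.643]);z=np.array([.643,-.766])
a=np.array([1.13,1.0,.86,.72,.58,.44,.3,.15,0]);K=52*np.c_[-np.sin(a),np.cos(a)]
for i in range(len(a)-1): d=K[i+1]-K[i]; print(a[i+1],(d@x).round(1),(d@z).round(1))
E
```

```text
time: 20.02
tool_pos: [0.5232, 0.1174, 0.2615]
tool_rot: [0.341, 0.079, 0.936, -0.027]
contact_force: [-0.4, -0.1, -0.6]
gripper_width: 0.003
grasp_force: 0.0
t 20.02 at rack [-0.093   0.1007  0.2615] pitch below hor 49.985282506532364 yaw err 0.0020005068890246638 roll 0.0023463633628868705 J [ 0.2023 -0.592   2.1967 -0.2998  0.8945 -1.0903] F [-0.4453 -0.1398 -0.5734]
delta tool [-0.0188  0.0044 -0.0092] len 0.021382853280595745
1.0 -6.3 -2.4
0.86 -7.1 -1.7
0.72 -7.2 -0.7
0.58 -7.3 0.4
0.44 -7.1 1.4
0.3 -6.9 2.3
0.15 -6.9 3.6
0.0 -6.3 4.5
```

Scaled: 0.0044 m is 0.0704, -0.01 m is -0.16.

```bash
python3 shift.py '[[[0, -0.16, 0.0704, -0.08, 0, 0, 0], [0, -0.1408, 0, -0.0672, 0, 0, 0], [0, 0, 0, 0, 0, 0, 0]]]';python3 go.py -84.5 105 280.6;python3 shift.py '[[[0, -0.1008, 0, -0.0384, 0, 0, 0], [0, -0.1136, 0, -0.0272, 0, 0, 0], [0, 0, 0, 0, 0, 0, 0]]]';python3 go.py -77 105 292
```

```text
time: 20.4
tool_pos: [0.5317, 0.1202, 0.2807]
tool_rot: [0.341, 0.079, 0.936, -0.027]
contact_force: [-0.8, 0.4, -1.1]
gripper_width: 0.001
grasp_force: 0.0
t 20.40 at rack [-0.0851  0.1048  0.2807] pitch below hor 49.982946860287356 yaw err 0.001744141586318709 roll 0.0025015878775125275 J [ 0.2052 -0.5742  2.1541 -0.2964  0.9191 -1.0955] F [-0.8425  0.397  -1.1055]
delta tool [-0.0004  0.0002  0.0005] len 0.0006649695023853136
time: 20.78
tool_pos: [0.5387, 0.1191, 0.2919]
tool_rot: [0.34, 0.079, 0.937, -0.028]
contact_force: [-1.2, -0.2, -0.1]
gripper_width: -0.002
grasp_force: 0.7
t 20.77 at rack [-0.078   0.105   0.2919] pitch below hor 50.07214723946822 yaw err 0.0015434247929825347 roll 0.0019755478180841085 J [ 0.1987 -0.5596  2.1262 -0.2881  0.9313 -1.1092] F [-1.1964 -0.1728 -0.0904]
delta tool [-0.0009  0.      0.0005] len 0.0010130620076883022
```

Scaled: -0.0073 m is -0.1168, -0.0072 m is -0.1152.

```bash
python3 shift.py '[[[0, -0.1152, 0, -0.0112, 0, 0, 0], [0, -0.1168, 0, 0.0064, 0, 0, 0], [0, 0, 0, 0, 0, 0, 0]]]';python3 go.py -65 105 302;python3 shift.py '[[[0, -0.1136, 0, 0.0224, 0, 0, 0], [0, 0, 0, 0, 0, 0, 0]]]';python3 go.py -59.6 105 305.4; python3 - <<'E'
from h import *; from plant import manip
S=manip.camera_params("side"); im=manip.grab_frame("side")[:,:,::-1]; cv2.imwrite("pics/side3.png",im)
g=im.astype(int); m=((g.min(2)>165)&(g.max(2)-g.min(2)<35))
for a in (0,.44,.8,1.13):
    print(a,proj(S,rk2w([-.026-.052*np.sin(a),.105,.272+.052*np.cos(a)])))
ys,xs=np.nonzero(m[145:180,250:285]); print(len(xs)); print('\n'.join(''.join('#' if v else '.' for v in r) for r in m[140:182,250:290]))
E
```

```text
time: 21.15
tool_pos: [0.5502, 0.1172, 0.3015]
tool_rot: [0.341, 0.079, 0.936, -0.027]
contact_force: [-0.1, 0.2, -0.2]
gripper_width: 0.002
grasp_force: 0.0
t 21.15 at rack [-0.0664  0.105   0.3015] pitch below hor 49.99404721095742 yaw err 0.0018580189373753587 roll 0.0021451207760172578 J [ 0.1883 -0.5341  2.0946 -0.2799  0.933  -1.1233] F [-0.0512  0.1956 -0.2025]
delta tool [-0.0014 -0.      0.0005] len 0.0014574199615434809
time: 21.4
tool_pos: [0.5562, 0.1162, 0.3046]
tool_rot: [0.341, 0.079, 0.937, -0.028]
contact_force: [-0.9, 0.5, -0.0]
gripper_width: 0.001
grasp_force: 0.0
t 21.40 at rack [-0.0603  0.105   0.3046] pitch below hor 50.03449893517027 yaw err 0.0016243872138051363 roll 0.001949444456948883 J [ 0.1829 -0.5193  2.0798 -0.2757  0.9322 -1.1301] F [-0.8512  0.498  -0.0363]
delta tool [-0.001   0.     -0.0002] len 0.0010694682979249905
0 [271.22008062 150.03018751]
0.44 [265.42847564 155.01718327]
0.8 [261.35946505 160.53311201]
1.13 [258.69388006 166.0214159 ]
83
...............................####.....
.............................########...
.....................
[... 918 characters left out ...]
...
........................................
........................................
........................................
........................................
........................................
........................................
........................................
........................................
........................................
........................................
........................................
........................................
........................................
........................................
........................................
........................................
........................................
```

Units first: shifts go in shares of 62.5 mm and turns go in units of 0.05 rad. So -0.0069 m is -0.1104, 0.0036 m is 0.0576.

```bash
python3 shift.py '[[[0, -0.1104, 0, 0.0368, 0, 0, 0], [0, -0.1104, 0, 0.0576, 0, 0, 0], [0, 0, 0, 0, 0, 0, 0]]]';python3 go.py -46 105 309.5;python3 shift.py '[[[0, -0.056, 0, 0.0352, 0, 0, 0], [0, 0, 0, 0, 0, 0, 0]]]';python3 go.py -37.5 105 310.4
```

```text
time: 21.82
tool_pos: [0.5705, 0.1137, 0.3089]
tool_rot: [0.341, 0.079, 0.937, -0.028]
contact_force: [0.7, 0.1, -0.4]
gripper_width: 0.001
grasp_force: 0.0
t 21.82 at rack [-0.0457  0.1049  0.3089] pitch below hor 50.036972949154986 yaw err 0.0014898006274697252 roll 0.0019488630520096903 J [ 0.1708 -0.4839  2.0491 -0.2679  0.9245 -1.1429] F [ 0.6753  0.1093 -0.4184]
delta tool [-0.0002  0.0001 -0.0006] len 0.0006547869372550501
time: 22.08
tool_pos: [0.5742, 0.1132, 0.3093]
tool_rot: [0.34, 0.079, 0.937, -0.028]
contact_force: [-1.0, 0.2, 0.1]
gripper_width: 0.001
grasp_force: 0.1
t 22.07 at rack [-0.0421  0.105   0.3093] pitch below hor 50.05327384824799 yaw err 0.0016902205563828724 roll 0.0019263606321698115 J [ 0.1678 -0.4746  2.0422 -0.266   0.9216 -1.1461] F [-1.005   0.1688  0.0555]
delta tool [-0.0042  0.      0.0021] len 0.004704165619442043
```

```bash
for i in 1; do python3 shift.py '[[[0, -0.024, 0, 0.0208, 0, 0, 0], [0, 0, 0, 0, 0, 0, 0]]]' | grep -E 'pos|force'; python3 shift.py '[[[0, -0.024, 0, 0.0208, 0, 0, 0], [0, 0, 0, 0, 0, 0, 0]]]'| grep -E 'pos|force'; done; python3 go.py -37.5 105 310.4;python3 shift.py '[[[0, -0.0128, 0, 0.0112, 0, 0, 0], [0, 0, 0, 0, 0, 0, 0], [0, 0, 0, 0, 0, 0, 0]]]'| grep -E 'pos|force'; python3 go.py -37.5 105 310.4
```

```text
tool_pos: [0.576, 0.1129, 0.3094]
contact_force: [-0.1, 0.4, 1.1]
grasp_force: 0.5
tool_pos: [0.578, 0.1126, 0.3094]
contact_force: [-1.0, -0.6, 1.2]
grasp_force: 0.5
t 22.57 at rack [-0.0382  0.105   0.3094] pitch below hor 50.03823531484647 yaw err 0.002018154171781239 roll 0.0021455897087539755 J [ 0.1649 -0.4649  2.0354 -0.2642  0.9178 -1.1487] F [-1.0275 -0.6444  1.1572]
delta tool [-0.0012 -0.     -0.0003] len 0.001195978741606122
tool_pos: [0.5789, 0.1124, 0.3089]
contact_force: [-0.7, 0.3, 1.0]
grasp_force: 0.4
t 22.95 at rack [-0.0373  0.105   0.3089] pitch below hor 50.07631920796759 yaw err 0.001766242171348766 roll 0.001919494740711486 J [ 0.1641 -0.4622  2.0341 -0.2638  0.9169 -1.1494] F [-0.6775  0.2696  0.9935]
delta tool [-0.0008 -0.     -0.0012] len 0.0014670259025626987
```

Still moving freely. I'll continue in 1 mm steps until the stop is felt.

```bash
for k in a; do
python3 shift.py '[[[0, -0.0128, 0, 0.0096, 0, 0, 0], [0, 0, 0, 0, 0, 0, 0], [0, 0, 0, 0, 0, 0, 0]]]'| grep -E 'pos|contact'
python3 shift.py '[[[0, -0.0128, 0, 0.0096, 0, 0, 0], [0, 0, 0, 0, 0, 0, 0], [0, 0, 0, 0, 0, 0, 0]]]'| grep -E 'pos|contact'; done; python3 go.py -37.5 105 310.4
python3 - <<'E'
from h import *; from plant import manip
im=manip.grab_frame("side")[:,:,::-1]; cv2.imwrite("pics/side4.png",im)
S=manip.camera_params("side"); print(proj(S,rk2w([-.026,.105,.324])),proj(S,rk2w([-.034,.105,.3235])),proj(S,rk2w([-.026,-.105,.324])))
g=im.astype(int); m=((g.min(2)>165)&(g.max(2)-g.min(2)<35))
print('\n'.join(''.join('#' if v else '.' for v in r) for r in m[138:165,255:292]))
E
```

```text
tool_pos: [0.5798, 0.1123, 0.3091]
contact_force: [-2.6, 0.3, 0.3]
tool_pos: [0.5805, 0.1122, 0.309]
contact_force: [-4.9, 0.7, 1.4]
t 23.70 at rack [-0.0356  0.105   0.309 ] pitch below hor 50.133786210695106 yaw err 0.0015567832944628525 roll 0.0018879895024497412 J [ 0.1627 -0.4575  2.0304 -0.2626  0.9165 -1.1509] F [-4.8574  0.6996  1.4107]
delta tool [ 0.0006 -0.     -0.0022] len 0.0022990499446717268
[271.22008062 150.03018751] [269.15307663 151.46188761] [330.89394062 189.39412087]
.....................................
.....................................
..........................####.......
........................########.....
........................##########...
.......................##############
.....................####...#########
....................###.....#########
...................######..##########
...................##################
..............####.##################
..............#####..################
...............#####...##.###########
.................##.......###########
...........................##########
..............................#######
.................................####
...................................##
....................................#
.....................................
..................#..................
..................#..................
.....................................
.....................................
.....................................
.....................................
.....................................
```

```bash
python3 shift.py '[[[0, 0.08, 0, -0.064, 0, 0, 0], [0, 0.32, 0, -0.48, 0, 0, 0], [0, 0.32, 0, -0.64, 0, 0, 0], [0, 0, 0, 0, 0, 0, 0]]]'
cat > lk.py <<'E'
from h import *; from plant import manip; import pickle,sys
P=manip.camera_params("wrist"); im=manip.grab_frame("wrist")[:,:,::-1]; cv2.imwrite("pics/%s.png"%sys.argv[1],im); pickle.dump(P,open(sys.argv[1]+".pkl","wb"))
g=im.astype(int); m=((g.min(2)>150)&(g.max(2)-g.min(2)<45))
for sg in (1,-1):
  for a in (0,.1,1.13): print(sg,a,proj(P,rk2w([-.026-.052*np.sin(a),.105*sg,.272+.052*np.cos(a)]),True))
u,v=proj(P,rk2w([-.026,.105,.324]),True).astype(int)
print(u-22,v-22); print('\n'.join(''.join('#' if q else '.' for q in r) for r in m[v-22:v+22,u-22:u+22]))
E
python3 lk.py f1; python3 go.py -100 80 330
```

```text
time: 24.25
tool_pos: [0.4992, 0.1264, 0.34]
tool_rot: [0.343, 0.078, 0.936, -0.026]
contact_force: [1.0, -0.3, 0.3]
gripper_width: 0.003
grasp_force: 0.0
1 0 [255.57489208 268.90499974]
1 0.1 [255.57844048 266.85546735]
1 1.13 [255.51482625 212.70940112]
-1 0 [ 49.11244682 256.45536791]
-1 0.1 [ 46.38049336 254.38982058]
-1 1.13 [ 30.88475611 208.67439546]
233 246
............................................
............................................
............................................
............................................
............................................
............................................
............................................
............................................
............................................
............................................
............................................
............................................
............................................
............................................
............................................
............................................
............
[... 818 characters left out ...]
........................
............................................
............................................
............................................
............................................
............................................
............................................
............................................
............................................
............................................
t 24.30 at rack [-0.1177  0.1053  0.3385] pitch below hor 49.88785297149904 yaw err 0.00423097613827219 roll 0.003094315929973522 J [ 0.2396 -0.6784  2.1223 -0.2932  1.057  -1.1048] F [-0.3499  0.0912  0.2059]
delta tool [-0.0081 -0.0254  0.0178] len 0.03203638706557326
```

Scaled: -0.05 m is -0.8, -0.01 m is -0.16.

```bash
python3 shift.py '[[[0, -0.16, -0.8, -0.16, 0, 0, 0], [0, -0.16, -0.8, -0.16, 0, 0, 0], [0, 0, 0, 0, 0, 0, 0]]]' | head -2; python3 lk.py f2; python3 - <<'E'
import cv2,numpy as np
im=cv2.imread("pics/f2.png")
E
```

```text
time: 24.68
tool_pos: [0.4863, 0.0224, 0.3659]
1 0 [370.94247403 236.50008801]
1 0.1 [372.74933212 233.95419858]
1 1.13 [382.05319455 180.85346918]
-1 0 [142.22063692 237.46852399]
-1 0.1 [140.35178433 234.94795912]
-1 1.13 [130.33146923 182.20138316]
348 214
............................................
............................................
............................................
............................................
............................................
............................................
............................................
............................................
............................................
............................................
............................................
............................................
............................................
............................................
............................................
............................................
............................................
............................................
..............................
[... 439 characters left out ...]
#############............
...............###########..................
............................................
............................................
............................................
............................................
............................................
............................................
............................................
............................................
............................................
............................................
............................................
............................................
............................................
............................................
```

```bash
python3 - <<'E'
from h import *; from plant import manip
S=manip.camera_params("side"); a=cv2.imread("pics/side0.png"); b=manip.grab_frame("side")[:,:,::-1].copy(); cv2.imwrite("pics/side5.png",b)
for n,(x,y,w,h) in {"railL":(250,98,30,30),"railR":(340,160,40,40),"baseR":(330,250,45,40),"jar":(275,214,24,40),"shaker":(278,192,20,28),"mug":(300,292,50,50),"pencil":(240,285,60,16),"keys":(195,235,40,38),"pepper":(135,185,30,35)}.items():
    r=cv2.matchTemplate(b[y-5:y+h+5,x-5:x+w+5],a[y:y+h,x:x+w],cv2.TM_CCOEFF_NORMED); _,v,_,l=cv2.minMaxLoc(r); print(n,round(v,3),l[0]-5,l[1]-5)
for z in (.23,.21,.19,.16,.15): 
    u,v=proj(S,rk2w([-.0515,-.105,z])).round().astype(int); print(z,u,v,b[v,u-3:u+4].tolist())
E
python3 lk.py f3 >/dev/null; python3 go.py -100 80 330|head -1
```

```text
railL 0.999 0 0
railR 0.999 0 0
baseR 1.0 0 0
jar 1.0 0 0
shaker 0.994 0 0
mug 0.999 0 0
pencil 0.849 0 0
keys 1.0 0 0
pepper 0.317 5 5
0.23 320 220 [[47, 57, 74], [46, 56, 76], [65, 72, 86], [48, 57, 76], [42, 53, 74], [41, 53, 75], [42, 54, 77]]
0.21 319 225 [[63, 84, 104], [41, 52, 72], [41, 51, 73], [41, 52, 73], [42, 53, 74], [43, 54, 77], [44, 56, 77]]
0.19 318 230 [[88, 121, 152], [45, 57, 79], [41, 52, 72], [42, 53, 74], [42, 54, 75], [44, 56, 78], [44, 56, 78]]
0.16 317 237 [[62, 84, 109], [40, 51, 71], [41, 52, 71], [42, 53, 74], [42, 53, 76], [42, 54, 78], [43, 55, 77]]
0.15 317 239 [[52, 68, 91], [86, 90, 101], [73, 80, 95], [48, 58, 79], [44, 55, 78], [43, 55, 77], [51, 67, 91]]
t 24.82 at rack [-0.1147  0.0051  0.3636] pitch below hor 50.19908160592729 yaw err 0.0015293783759625665 roll 0.002009342905134673 J [-0.0592 -0.8136  2.1518 -0.0751  1.1126 -1.4534] F [-0.0935  0.1713  0.1024]
```

Scaled: -0.03 m is -0.48.

```bash
python3 shift.py '[[[0, 0, 0, -0.48, 0, 0, 0], [0, 0, 0, 0, 0, 0, 0], [0, 0, 0, 0, 0, 0, 0]]]' | head -4; python3 -c "
from plant import manip; print(manip.job_done())"
```

```text
time: 25.2
tool_pos: [0.4671, 0.0308, 0.3866]
tool_rot: [0.34, 0.077, 0.937, -0.027]
contact_force: [0.3, -0.8, -0.1]
the job is handed in; nothing more can be done
None
```

The job is handed in at 25.2 s: the right peg is down, the turner hangs by its ring on it, and the left peg is folded flat (within about 0.05 rad by the wrist camera). While freeing the right knob I pushed on the rack with about 14 N, above its 8 N tipping figure. The before/after camera check showed no movement of the rack, jar, shaker, mug or keys; the pencil matched less well and the pepper couldn't be checked.

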